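# Steady the charging dock and put everything on charge

## Task

The battery charging dock has been put down crooked, with two of its feet up on the cable duct, so it rocks. Turn it on the spot until it stands firm on all four feet astride the duct and let go of it; only then load it: plug every battery pack on the bench fully home into a free bay, and pull both pen lamps out of the pen holder and stand each, tail down, in one of the dock's round charging wells. Leave the other tools where they are.

Things in the scene. Friction and masses are not known exactly. Their poses are not given: they have to be found in the camera images.
- duct: Flat aluminium cable duct screwed to the bench, 480 long, 70 wide, 10 high; a grey multi-socket strip 42 high lies across its far end. Origin on the bench under the middle of the duct; x along the duct away from the robot, y across it, z up. Fixed.
- dock: Grey four-bay charging dock with a black handle, body 200 x 200, 50 high, on rounded rubber feet (18 diameter, 14 high) at x = +-62, y = +-62; deck 64 above the feet's undersides. Loose, 0.85 kg. Origin midway between the feet's undersides; x along its handle, z up. At the start two diagonal feet are on the duct, it leans about 0.12 rad and rocks; firm with two feet on the bench either side of the duct.
- dock_handle (a point): Centre of the dock's carry handle bar, a bar 100 long (dock x), 14 wide (dock y), 16 high; 106 above the feet's underside; 34 of free height under the bar. Two posts 12 long hold it at its ends (x = +-44). Axes as the dock's.
- well1 (a point): Mouth centre (deck level) of lamp charging well 1 of the dock: round, 22.5 diameter, 42 deep, at dock x = 80, y = 0. Either lamp fits either well. Axes as the dock's.
- well2 (a point): Mouth centre (deck level) of lamp charging well 2 of the dock: round, 22.5 diameter, 42 deep, at dock x = -80, y = 0. Either lamp fits either well. Axes as the dock's.
- bay1 (a point): Mouth centre (deck level) of battery bay 1: a rectangular socket 51 (dock x) x 43 (dock y), 42 deep, at dock x = 46, y = 60. Any pack fits any bay, either way round (half a turn). Axes as the dock's.
- bay2 (a point): Mouth centre (deck level) of battery bay 2: a rectangular socket 51 (dock x) x 43 (dock y), 42 deep, at dock x = 46, y = -60. Any pack fits any bay, either way round (half a turn). Axes as the dock's.
- bay3 (a point): Mouth centre (deck level) of battery bay 3: a rectangular socket 51 (dock x) x 43 (dock y), 42 deep, at dock x = -46, y = 60. Any pack fits any bay, either way round (half a turn). Axes as the dock's.
- bay4 (a point): Mouth centre (deck level) of battery bay 4: a rectangular socket 51 (dock x) x 43 (dock y), 42 deep, at dock x = -46, y = -60. Any pack fits any bay, either way round (half a turn). Axes as the dock's.
- pack1_mid (a point): Centre of a battery pack, 25 above its underside; all packs are alike: a grey plug 48 x 40 (x, y), 20 high, lower edges rounded 3, under a black body 58 x 50 (x, y), 30 high, whose shoulder lands on the deck when the plug is fully home (this centre then 5 above the deck). 50 high in all, 0.22 kg. Stands on its plug on the bench, z up. Absent in some starts.
- pack2_mid (a point): Centre of a battery pack, 25 above its underside; all packs are alike: a grey plug 48 x 40 (x, y), 20 high, lower edges rounded 3, under a black body 58 x 50 (x, y), 30 high, whose shoulder lands on the deck when the plug is fully home (this centre then 5 above the deck). 50 high in all, 0.22 kg. Stands on its plug on the bench, z up. Absent in some starts.
- pack3_mid (a point): Centre of a battery pack, 25 above its underside; all packs are alike: a grey plug 48 x 40 (x, y), 20 high, lower edges rounded 3, under a black body 58 x 50 (x, y), 30 high, whose shoulder lands on the deck when the plug is fully home (this centre then 5 above the deck). 50 high in all, 0.22 kg. Stands on its plug on the bench, z up. Absent in some starts.
- pack4_mid (a point): Centre of a battery pack, 25 above its underside; all packs are alike: a grey plug 48 x 40 (x, y), 20 high, lower edges rounded 3, under a black body 58 x 50 (x, y), 30 high, whose shoulder lands on the deck when the plug is fully home (this centre then 5 above the deck). 50 high in all, 0.22 kg. Stands on its plug on the bench, z up. Absent in some starts.
- holder: Pen holder: steel plate 200 x 70 x 6 with three upright pipes in a row along its x at -62, 0, 62; pipes 34 outside and 26 inside diameter, rims 96 above the bench. Origin on the bench under the middle pipe. Fixed. Two pipes hold the pen lamps, the third a screwdriver.
- lamp1_mid (a point): Middle of a pen lamp, an aluminium pen torch 165 long standing head up in one of the holder's pipes, leaning by up to 0.1 rad, its top about 171 above the bench: barrel 18 diameter, its tail tapered to 12 over the last 5, head 24 diameter over its top 29. This point is 82.5 from either end; z along the lamp towards its head. 0.075 kg. The two lamps are alike.
- lamp2_mid (a point): Middle of a pen lamp, an aluminium pen torch 165 long standing head up in one of the holder's pipes, leaning by up to 0.1 rad, its top about 171 above the bench: barrel 18 diameter, its tail tapered to 12 over the last 5, head 24 diameter over its top 29. This point is 82.5 from either end; z along the lamp towards its head. 0.075 kg. The two lamps are alike.
- screwdriver: Screwdriver with a fat orange handle (30 diameter, 80 long) sitting on the rim of a pipe of the holder. Leave. Origin at the lower end of the handle.
- marker: White paint marker with a black cap, 15 thick, 136 long, lying on the bench. Leave. Origin under its middle.
- deep_socket: Deep chrome spanner socket, 42 diameter, 80 high, standing among the packs. Leave. Origin at its underside.
- big_socket: Large chrome socket, 52 diameter, 58 high. Leave. Origin at its underside.
- small_socket: Small chrome socket, 28 diameter, 40 high. Leave. Origin at its underside.
- spanner: Spanner 200 long lying on the bench. Leave.
- grease_tin: Round tin, 72 diameter, 75 high. Leave. Origin at its underside.
Mind the look-alikes: they are no part of the job. What is shaped like the part that bears pack2_mid but blue or red is not meant.

How it is judged:
By the outcome, as a careful person would: the job done as asked, in the order asked, and still so for the second after the job is handed in, with the robot touching nothing.
Of pack1, pack2, pack3, pack4 only 2 to 4 are there at a start; the rules pass over those that are not, and their reading is None.
At some moment in a run one of pack1, pack2, pack3, pack4 may be knocked a few centimetres aside while the robot is not near it.
It also fails if it takes over 210 s, if anything falls off the work surface, if the arm or the gripper's body presses on something with over 40 N, if the wrist force passes 120 N, or if a joint passes its speed limit or range.

## Robot

A 7-joint arm with a two-finger parallel gripper is mounted at the origin on the work surface. World frame = base frame: x ahead of the robot, y to its left, z up, the work surface at z = 0. Lengths are in mm, angles in rad, forces in N, time in s.
With the tool pointing down it reaches from about 425 to 875 mm from the base axis. Payload 8.4 kg.
Tool frame: the origin (TCP) lies between the finger pads; the fingertips stand 22 mm ahead of it and the grasp point (between the pads) lies 3 mm ahead of it; z points along the fingers, y is the line along which they close (so a half turn about z gives the same grasp; the last joint's range is limited). The gripper opens to 87 mm and grips with 3 to 60 N. Pads are 19 mm wide; open, the fingers measure 117 mm over their backs; the gripper's body (75 mm by 190 mm) begins 51 mm behind the grasp point.
Start: joints at [-1.436, 0.333, 0.04, 1.465, -0.013, 1.343, -0.059], TCP at [150.593, 632.287, 244.546] pointing down, gripper open.
Joint ranges: [-2.58, 2.58], [-0.38, 2.09], [-1.3, 1.39], [0.25, 2.4], [-1.5, 4.64], [0.08, 2.09], [-2.65, 2.65]. Speed limits (rad/s): [2.22, 2.22, 2.79, 2.79, 3.14, 3.14, 3.14].

## Interface

Orientations are given as a unit quaternion [x, y, z, w].
In Python, from cell import readout, capture, workorder, spot_in gives the robot as it stands. The module is installed in compiled form; this text tells all that it offers.
- The arm moves only by the shell command python3 -m inch 'ROWS' [FORCE]. ROWS is JSON, a list that holds one entry, the list of rows, each a list of 7 numbers: the shift along the tool's x, y, z in cm, then the turn, a rotation vector about the tool's x, y, z in rad, then the opening, from 0 (shut) to 1 (fully open). A call has 1 to 20 rows; each row is the pose to reach, as a shift and turn from the pose commanded when the call began, along the tool's axes at that moment; what a row does not reach only later rows make up. A row lasts 1/12 s, in which the tool goes at most 41.7 mm and 7.16 degrees, less where a joint would pass 70% of its speed; a pose out of reach is approached as far as the arm can. A call with a gripper value outside its range is refused whole. The fingers move at their own pace and stop on an object; FORCE is the grip in N (left out, the last holds). Time passes only in rows, so rows that repeat a pose let the fingers close. It gives the time, the measured TCP pose, the force, the opening and the grip force at its end, in the units of the state.
- readout.get_state(): the state, without advancing time (a new reading comes with each control period).
- capture(name): name is "scene" or "top" or "wrist"; returns a dict with "image" (420x560x3 uint8, red, green, blue), "z_map" (420x560 float32, mm along the optical axis (not along the pixel's ray), 0 where there is no reading), "fx", "fy", "cx", "cy" (pixels), "R" (3x3) and "t" (3): a world point X has camera coordinates R X + t. Camera axes: x right, y down, z forward; pixel columns grow to the right and rows downward; lengths in mm; the calibration is good to about 2 mm. A picture is of the moment at which its call begins.
- workorder.sign_off(): hands the job in; it is judged then, once.
Trained networks look in a picture, given as the dict that the camera call returned (one of the last four; its "shot" number tells which), for a name from the list of things; names that differ only in an ending like _2 or _b are one class to them, and where a whole thing is asked for, a point or a joint stands for the part that bears it (a point fixed in the world has none). Each returns a list of dicts, best first, with "p" (0 to 1); they miss things now and then, are a little off and sometimes report something else, mostly with a low value. They report only what shows in the picture. A call takes as long as a camera call. They do not tell look-alikes from the thing itself.
- spot_in(picture, target): "point" ([x, y, z] in mm, in world coordinates, good to about 4 mm: the middle of the surface that is visible of it).
The state is a dict: "clock": time; "joint_positions": joint angles; "joint_vel": joint speeds; "effort": joint torques, N m; "tool_pos": TCP position; "ee_rot": TCP orientation; "contact_force": force on the tool from outside, world axes, zero at the start; "moment": the same for the moment, N m; "gripper_width": finger opening in mm; "grasp_force": force on a finger pad.
Only numpy, scipy, OpenCV 4.12 (cv2) and the standard library are available. Lean on these libraries where they do the work, as an engineer would, in place of code of your own. Each camera call takes 0.05 s, during which the arm holds its last target. There are 200 camera calls.

## Working session

There is one attempt and no reset: what is moved stays moved. The work goes in short steps, Python scripts to look and compute and a shell command to move; the robot and the scene stay as the last step left them, time stands still between calls to the robot, and variables do not carry over. Pictures are saved under pics/ and viewed, at most 14 in all, crops included, and the job is handed in when it is done.

```bash
ls; mkdir -p pics; cat > h.py <<'E'
import numpy as np, cv2
from cell import readout, capture, workorder, spot_in
from scipy.spatial.transform import Rotation as Ro
np.set_printoptions(precision=3,suppress=True)
def save(c,n,crop=None,k=1):
    im=cv2.cvtColor(c["image"],cv2.COLOR_RGB2BGR)
    if crop: im=im[crop[1]:crop[3],crop[0]:crop[2]]
    cv2.imwrite(f"pics/{n}.png",cv2.resize(im,None,fx=k,fy=k,interpolation=cv2.INTER_CUBIC))
def cloud(c):
    z=c["z_map"].astype(float);v,u=np.mgrid[:z.shape[0],:z.shape[1]]
    P=np.stack([(u-c["cx"])/c["fx"]*z,(v-c["cy"])/c["fy"]*z,z],-1)
    W=(P-np.array(c["t"]))@np.array(c["R"]); W[z==0]=np.nan
    return W
def pix(c,X):
    p=np.array(c["R"])@np.array(X)+c["t"]; return np.array([c["fx"]*p[0]/p[2]+c["cx"],c["fy"]*p[1]/p[2]+c["cy"]])
def goal(pos,yaw,tilt=None):
    """print shift (cm) and rotvec to reach the TCP pos, tool down, tool y at world angle yaw (mod pi)"""
    s=readout.get_state();R0=Ro.from_quat(s["ee_rot"]);best=None
    for k in range(-2,3):
        a=yaw+k*np.pi
        y=np.array([np.cos(a),np.sin(a),0]);z=np.array([0,0,-1.]);x=np.cross(y,z)
        R=Ro.from_matrix(np.stack([x,y,z],1)); r=(R0.inv()*R).as_rotvec()
        if best is None or np.linalg.norm(r)<np.linalg.norm(best): best=r
    d=R0.inv().apply(np.array(pos)-s["tool_pos"])/10
    print("shift cm",d,"rot",best,"q7",s["joint_positions"][6])
E
cat > a.py <<'E'
from h import *
s=readout.get_state();print(s["clock"],s["tool_pos"],s["ee_rot"],s["gripper_width"])
for n in ["scene","top"]:
    c=capture(n);save(c,n+"0",k=1.4);np.save(n+".npy",cloud(c));print(n,c["fx"],-np.array(c["R"]).T@c["t"])
    for t in ["dock","dock_handle","well1","well2","bay1","pack1_mid","holder","lamp1_mid","screwdriver","duct","deep_socket","big_socket"]:
        for r in spot_in(c,t)[:8]:
            if r["p"]>.2: print(t,round(r["p"],2),np.round(r["point"]),pix(c,r["point"]).round())
E
python3 a.py
```

```text
pics
0.0 [150.558 631.869 243.669] [ 0.117  0.993 -0.001 -0.   ] 86.68912149317269
scene 506.4149236009778 [1021.123 -806.057 1039.584]
dock 0.64 [588. -37.  67.] [302. 234.]
dock_handle 0.79 [596. -39.  66.] [304. 236.]
well1 0.71 [375. 253.  47.] [294. 152.]
well1 0.6 [589. -38.  67.] [302. 234.]
well1 0.52 [600. 415.  59.] [384. 149.]
well2 0.71 [375. 253.  47.] [294. 152.]
well2 0.6 [589. -38.  67.] [302. 234.]
well2 0.52 [600. 415.  59.] [384. 149.]
bay1 0.64 [593. -39.  69.] [303. 235.]
bay1 0.48 [872. -50.  38.] [398. 297.]
pack1_mid 0.84 [630. 279.  46.] [371. 180.]
pack1_mid 0.63 [592. -43.  70.] [302. 235.]
holder 0.74 [512. 264.  50.] [334. 167.]
holder 0.56 [ 578. -345.    4.] [225. 330.]
holder 0.21 [869. -51.  40.] [397. 296.]
lamp1_mid 0.86 [ 628. -326.  156.] [246. 297.]
screwdriver 0.87 [ 569. -339.  149.] [220. 290.]
duct 0.58 [869. -50.  36.] [397. 296.]
duct 0.58 [ 494. -467.    8.] [161. 349.]
deep_socket 0.7 [451. 387.  57.] [337. 137.]
deep_socket 0.55 [591. -39.  67.] [302. 235.]
big_socket 0.56 [757. 222.  54.] [403. 207.]
top 525.5242872594378 [ 398.391  -19.291 1718.99 ]
dock 0.86 [579. -22.  73.] [275. 185.]
dock_handle 0.87 [577. -21.  69.] [275. 186.]
well1 0.61 [574. -15.  75.] [273. 186.]
well2 0.61 [574. -15.  75.] [273. 186.]
bay1 0.82 [581. -22.  67.] [275. 185.]
bay1 0.45 [ 558. -328.    6.] [369. 193.]
bay1 0.29 [586. 431.  72.] [131. 184.]
pack1_mid 0.6 [621. 291.  51.] [177. 174.]
holder 0.84 [ 556. -327.    6.] [368. 193.]
holder 0.22 [578. -21.  66.] [275. 186.]
duct 0.58 [859. -25.  23.] [275. 102.]
deep_socket 0.7 [577. -17.  74.] [274. 186.]
deep_socket 0.61 [445. 392.  81.] [143. 229.]
big_socket 0.78 [754. 238.  60.] [193. 132.]
```

View pics/scene0.png

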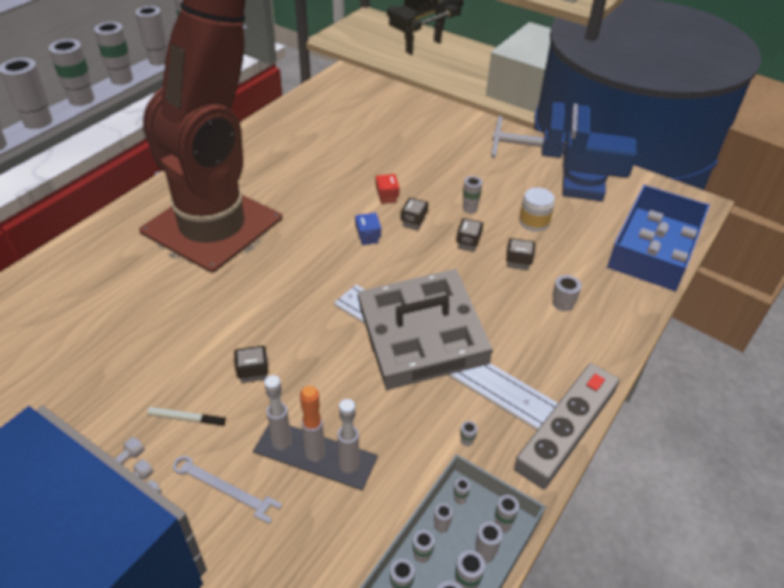

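View pics/top0.png

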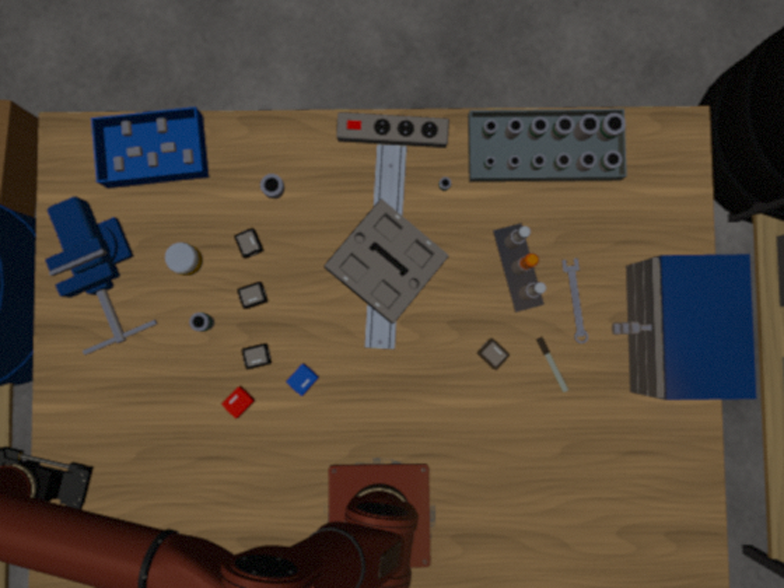

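The scene and top pictures agree: the dock is at top (385,260), at about 45° to the duct. There are four black packs at top (248,242), (252,294), (256,356) and (493,353). The blue (302,379) and red (237,402) ones are look-alikes. The lamps are in the outer pipes at (523,232) and (539,289), with the orange screwdriver between them. All four bays are free.

```bash
cat > m.py <<'E'
from h import *
W=np.load("top.npy")
c=None
def plane(P):
    A=np.c_[P[:,:2],np.ones(len(P))]
    m=np.ones(len(P),bool)
    for _ in range(8):
        k=np.linalg.lstsq(A[m],P[m,2],rcond=None)[0]; m=abs(A@k-P[:,2])<4
    return k,m.sum(),(A@k-P[:,2])[m].std()
for name in ["top","scene"]:
    W=np.load(name+".npy");P=W.reshape(-1,3);P=P[~np.isnan(P).any(1)]
    b=P[(P[:,0]>350)&(P[:,0]<850)&(abs(P[:,1])<500)&(abs(P[:,2])<8)];print(name,"bench z",np.median(b[:,2]),b[:,2].std())
    d=P[(np.hypot(P[:,0]-580,P[:,1]+25)<150)&(P[:,2]>42)&(P[:,2]<95)]
    k,n,sd=plane(d);print("deck plane",k,n,sd,"z@580,-25",k@[580,-25,1], "normal tilt",np.hypot(*k[:2]),np.arctan2(-k[1],-k[0]))
    on=d[abs(np.c_[d[:,:2],np.ones(len(d))]@k-d[:,2])<6]
    r=cv2.minAreaRect(on[:,:2].astype(np.float32));print("deck rect",r)
    h=P[(np.hypot(P[:,0]-580,P[:,1]+25)<90)]; hh=h[:,2]-np.c_[h[:,:2],np.ones(len(h))]@k
    hb=h[(hh>36)&(hh<65)];print("handle",len(hb),hb.mean(0),cv2.minAreaRect(hb[:,:2].astype(np.float32)),"top",hh[hh>36].mean())
    for q in [(620,285),(0,0)]: pass
    for nm,cx,cy,lo,hi in [("p1",622,291,38,60),("p2",660,0,0,0)]: pass
    m=np.nan_to_num((W[...,2]>35)&(W[...,2]<62)&(W[...,0]>380)&(W[...,0]<800)).astype(np.uint8)
    n,l,st,ce=cv2.connectedComponentsWithStats(m)
    for i in range(1,n):
        if 60<st[i,4]<900:
            q=W[l==i];print(" blob",ce[i].round(),st[i,4],np.median(q,0).round(1),[np.round(x,2) for x in cv2.minAreaRect(q[:,:2].astype(np.float32))])
    hi=P[(P[:,0]>450)&(P[:,0]<720)&(P[:,1]>-430)&(P[:,1]<-230)&(P[:,2]>140)]
    if len(hi)>5:
        _,lab,cen=cv2.kmeans(hi.astype(np.float32),3,None,(3,50,.1),5,0);print("tops",cen,[hi[lab[:,0]==i][:,2].max() for i in range(3)])
    du=P[(P[:,2]>6)&(P[:,2]<14)&(P[:,0]>400)&(P[:,0]<830)&(abs(P[:,1]+25)<70)&(np.hypot(P[:,0]-580,P[:,1]+25)>150)]
    print("duct",cv2.minAreaRect(du[:,:2].astype(np.float32)),len(du))
E
python3 m.py
```

```text
top bench z 0.40603155029732746 3.6786017741749193
deck plane [-0.005  0.107 78.649] 1974 2.1470690152231713 z@580,-25 73.2192183201916 normal tilt 0.10664645116449138 -1.5260574679277763
deck rect ((576.7365112304688, -24.167526245117188), (202.5032196044922, 201.20237731933594), 49.96870040893555)
handle 157 [576.888 -29.086 122.377] ((577.2963256835938, -29.065887451171875), (98.52813720703125, 14.93963623046875), 49.14155578613281) top 49.578282092613655
 blob [392. 126.] 234 [ 769.9 -409.    44.1] [array([ 782.52, -400.02]), array([ 32.8 , 360.53]), np.float64(0.18)]
 blob [111. 127.] 161 [775.3 499.1  47.9] [array([774.36, 510.93]), array([ 12.12, 238.33]), np.float64(8.08)]
 blob [194. 132.] 197 [753.2 235.9  57. ] [array([754.34, 237.1 ]), array([49.03, 52.11]), np.float64(86.11)]
 blob [ 78. 171.] 156 [633.4 605.8  49. ] [array([630.91, 605.36]), array([93.21, 28.46]), np.float64(21.58)]
 blob [177. 173.] 296 [622.8 291.6  49.2] [array([622.84, 293.22]), array([62.48, 51.92]), np.float64(21.59)]
 blob [310. 181.] 144 [ 594.2 -132.9   58. ] [array([ 595.04, -119.19]), array([
[... 3427 characters left out ...]
42.26]), array([32.9 , 15.25]), np.float64(31.84)]
 blob [248. 327.] 94 [ 636.4 -329.6   48. ] [array([ 631.49, -327.9 ]), array([32.52, 15.53]), np.float64(27.9)]
 blob [295. 369.] 395 [ 773.1 -349.8   43.9] [array([ 782.62, -350.65]), array([261.98,  30.24]), np.float64(88.99)]
 blob [137. 410.] 140 [ 569.6 -604.4   49.6] [array([ 569.4 , -606.23]), array([ 5.32, 49.22]), np.float64(5.33)]
tops [[ 571.037 -337.985  164.063]
 [ 629.035 -321.286  163.098]
 [ 509.824 -351.406  162.784]] [np.float64(179.35912337059167), np.float64(176.54081270087673), np.float64(174.19664803606807)]
duct ((613.8506469726562, -38.636375427246094), (102.47889709472656, 434.38446044921875), 86.27702331542969) 971
```

```bash
cat > d.py <<'E'
from h import *
c=capture("top");im=c["image"];hsv=cv2.cvtColor(im,cv2.COLOR_RGB2HSV);W=cloud(c)
# duct: low saturation vs wood, columns near 275, project pixel onto z=10
o=-np.array(c["R"]).T@c["t"]
def onz(u,v,z):
    d=np.array(c["R"]).T@np.array([(u-c["cx"])/c["fx"],(v-c["cy"])/c["fy"],1]);return o+d*(z-o[2])/d[2]
pts=[]
for v in list(range(110,138))+list(range(226,245)):
    u=np.where((hsv[v,245:310,1]<70)&(hsv[v,245:310,2]>60))[0]+245
    if len(u)>8: a=onz(u.min()-.5,v,10);b=onz(u.max()+.5,v,10);pts.append([(a[0]+b[0])/2,(a[1]+b[1])/2,abs(a[1]-b[1])])
pts=np.array(pts);pts=pts[abs(pts[:,2]-70)<9];k=np.polyfit(pts[:,0],pts[:,1],1);print("duct rows",len(pts),"width",np.median(pts[:,2]),"y at 578",np.polyval(k,578),"yaw",np.arctan(k[0]),np.ptp(pts[:,0]))
m=(W[...,2]>20)&(W[...,2]<62)&(hsv[...,2]<150)
for (u,v) in [(177,174),(180,210),(183,254),(352,252)]:
    q=W[v-14:v+15,u-14:u+15][np.nan_to_num(m[v-14:v+15,u-14:u+15])&(W[v-14:v+15,u-14:u+15,2]>36)]
    r=cv2.minAreaRect(q[:,:2].astype(np.float32));print("pack",(u,v),len(q),np.round(np.median(q[:,2]),1),r)
E
python3 d.py
python3 - <<'E'
import sys;sys.path.insert(0,'.')
from h import *
goal([578,-30,244],np.radians(50-90))
E
```

```text
duct rows 47 width 72.41284503851742 y at 578 -19.2550760186008 yaw -0.07055315332892591 440.90452980357156
pack (177, 174) 297 49.8 ((623.4891357421875, 292.7720947265625), (61.29780960083008, 50.44280242919922), 22.198278427124023)
pack (180, 210) 303 49.8 ((503.8953552246094, 284.4645690917969), (50.684452056884766, 61.65340805053711), 17.32325553894043)
pack (183, 254) 304 49.9 ((365.1894226074219, 274.1589660644531), (49.83850860595703, 61.15559005737305), 11.190595626831055)
pack (352, 252) 290 50.3 ((364.0126953125, -263.450439453125), (61.40742492675781, 50.02344512939453), 47.772987365722656)
shift cm [-56.923 -54.521   0.058] rot [-0.    -0.    -1.107] q7 -0.05850791817864427
```

```bash
cat >> h.py <<'E'
def goaln(pos,yaw,n=(0,0,1)):
    s=readout.get_state();R0=Ro.from_quat(s["ee_rot"]);z=-np.array(n,float);z/=np.linalg.norm(z);best=None
    for k in range(2):
        a=yaw+k*np.pi;y=np.array([np.cos(a),np.sin(a),0]);y-=z*(y@z);y/=np.linalg.norm(y);x=np.cross(y,z)
        r=(R0.inv()*Ro.from_matrix(np.stack([x,y,z],1))).as_rotvec()
        if best is None or np.linalg.norm(r)<np.linalg.norm(best): best=r
    print("shift cm",R0.inv().apply(np.array(pos)-s["tool_pos"])/10,"rot",best,"q7",s["joint_positions"][6])
E
python3 -m inch '[[[-56.9,-54.5,0.1,0,0,-1.107,1],[-56.9,-54.5,0.1,0,0,-1.107,1],[-56.9,-54.5,0.1,0,0,-1.107,1],[-56.9,-54.5,0.1,0,0,-1.107,1],[-56.9,-54.5,0.1,0,0,-1.107,1],[-56.9,-54.5,0.1,0,0,-1.107,1],[-56.9,-54.5,0.1,0,0,-1.107,1],[-56.9,-54.5,0.1,0,0,-1.107,1],[-56.9,-54.5,0.1,0,0,-1.107,1],[-56.9,-54.5,0.1,0,0,-1.107,1],[-56.9,-54.5,0.1,0,0,-1.107,1],[-56.9,-54.5,0.1,0,0,-1.107,1],[-56.9,-54.5,0.1,0,0,-1.107,1],[-56.9,-54.5,0.1,0,0,-1.107,1],[-56.9,-54.5,0.1,0,0,-1.107,1],[-56.9,-54.5,0.1,0,0,-1.107,1],[-56.9,-54.5,0.1,0,0,-1.107,1],[-56.9,-54.5,0.1,0,0,-1.107,1],[-56.9,-54.5,0.1,0,0,-1.107,1],[-56.9,-54.5,0.1,0,0,-1.107,1]]]'
python3 -c "
from h import *
c=capture('wrist');W=cloud(c);save(c,'w1');np.save('w1.npy',W)
print(readout.get_state()['tool_pos'],c['fx'],-np.array(c['R']).T@c['t'],np.array(c['R']))
P=W.reshape(-1,3);P=P[~np.isnan(P).any(1)]
h=P[(np.hypot(P[:,0]-578,P[:,1]+28)<70)&(P[:,2]>104)&(P[:,2]<140)];print(len(h),np.median(h,0),cv2.minAreaRect(h[:,:2].astype(np.float32)))
for t in ['dock_handle','dock']:
  for r in spot_in(c,t)[:2]: print(t,r['p'],r['point'])
print('tilt',np.polyfit(h[:,1],h[:,2],1))
goaln([578,-30,118],np.radians(-40),(0.006,-0.107,1))
"
```

```text
clock: 3.02
tool_pos: [579.7, -36.5, 243.9]
ee_rot: [-0.42, 0.908, -0.002, 0.0]
contact_force: [-1.3, -1.4, -0.3]
gripper_width: 87.1
grasp_force: 0.0
[579.473 -36.008 243.684] 301.0296396923623 [535.235 -88.884 382.635] [[-0.763  0.647 -0.003]
 [ 0.626  0.74   0.248]
 [ 0.163  0.187 -0.969]]
1547 [574.448 -36.379 120.227] ((577.9619140625, -31.85576629638672), (97.31786346435547, 14.671080589294434), 50.26394271850586)
dock_handle 0.44 [623.7, -301.9, 6.3]
dock 0.6 [565.5, -42.8, 69.5]
tilt [  0.098 123.62 ]
shift cm [-0.081  0.059 12.534] rot [-0.073 -0.079 -0.005] q7 2.53022007263857
```

```bash
cat >> h.py <<'E'
def goaln(pos,yaw,n=(0,0,1)):
    """both half-turn options: shift cm, (tool-z turn first), rotvec, predicted q7"""
    s=readout.get_state();R0=Ro.from_quat(s["ee_rot"]);z=-np.array(n,float);z/=np.linalg.norm(z)
    p=s["tool_pos"];dphi=np.arctan2(pos[1],pos[0])-np.arctan2(p[1],p[0])
    print("from",np.array(p),"shift cm",R0.inv().apply(np.array(pos)-p)/10)
    for k in range(2):
        a=yaw+k*np.pi;y=np.array([np.cos(a),np.sin(a),0]);y-=z*(y@z);y/=np.linalg.norm(y);x=np.cross(y,z)
        r=(R0.inv()*Ro.from_matrix(np.stack([x,y,z],1))).as_rotvec()
        for q in (r,r-r/np.linalg.norm(r)*2*np.pi):
            e=s["joint_positions"][6]-q[2]-dphi
            if abs(e)<2.6: print("  rot",q,"q7 ->",round(e,2))
E
python3 -m inch '[[[0,0,0,0,0,1.57,1],[0,0,0,0,0,1.57,1],[0,0,0,0,0,1.57,1],[0,0,0,0,0,1.57,1],[0,0,0,0,0,1.57,1],[0,0,0,0,0,1.57,1],[0,0,0,0,0,1.57,1],[0,0,0,0,0,1.57,1],[0,0,0,0,0,1.57,1],[0,0,0,0,0,1.57,1],[0,0,0,0,0,1.57,1],[0,0,0,0,0,1.57,1],[0,0,0,0,0,1.57,1],[0,0,0,0,0,1.57,1],[0,0,0,0,0,1.57,1]]]'
python3 -c "
from h import *
goaln([578,-31.5,150],np.radians(-40),(0.006,-0.107,1))
"
```

```text
clock: 4.42
tool_pos: [577.5, -28.2, 243.6]
ee_rot: [0.339, 0.941, 0.0, -0.0]
contact_force: [0.8, -0.7, 0.9]
gripper_width: 86.9
grasp_force: 0.0
from [577.537 -28.158 243.567] shift cm [-0.255 -0.233  9.356]
  rot [-0.004  0.118  1.572] q7 -> -0.55
  rot [-0.117 -0.004 -1.566] q7 -> 2.59
```

View pics/w1.png

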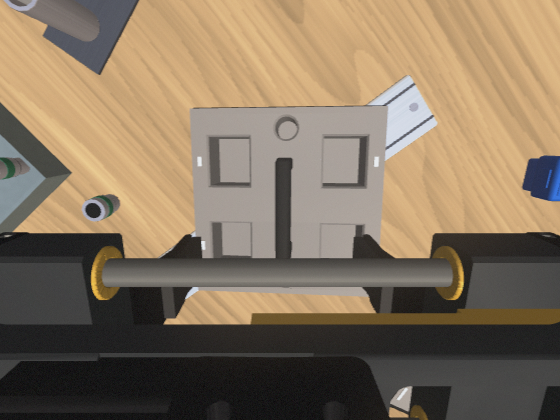

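The wrist view shows the handle vertical at (284,208), centred between the fingers, and all bays are empty. Next is a half turn, then the descent.

```bash
python3 -m inch '[[[-0.25,-0.23,9,0,0.118,1.572,1],[-0.25,-0.23,9,0,0.118,1.572,1],[-0.25,-0.23,9,0,0.118,1.572,1],[-0.25,-0.23,9,0,0.118,1.572,1],[-0.25,-0.23,9,0,0.118,1.572,1],[-0.25,-0.23,9,0,0.118,1.572,1],[-0.25,-0.23,9,0,0.118,1.572,1],[-0.25,-0.23,9,0,0.118,1.572,1],[-0.25,-0.23,9,0,0.118,1.572,1],[-0.25,-0.23,9,0,0.118,1.572,1],[-0.25,-0.23,9,0,0.118,1.572,1],[-0.25,-0.23,9,0,0.118,1.572,1],[-0.25,-0.23,9,0,0.118,1.572,1],[-0.25,-0.23,9,0,0.118,1.572,1],[-0.25,-0.23,9,0,0.118,1.572,1]]]'
python3 -c "
from h import *
goaln([578,-30.5,118],np.radians(-40),(0.006,-0.107,1))
"
```

```text
clock: 5.67
tool_pos: [578.1, -32.5, 153.4]
ee_rot: [0.904, 0.424, 0.018, -0.05]
contact_force: [-0.6, -0.2, 0.3]
gripper_width: 86.8
grasp_force: 0.0
from [578.121 -32.524 153.42 ] shift cm [-0.119  0.128  3.544]
  rot [-0.002  0.003  0.001] q7 -> -0.24
  rot [ 3.985 -4.757 -0.961] q7 -> 0.72
```

```bash
python3 -m inch '[[[-0.1,0.1,2,0,0,0,1],[-0.1,0.1,3.5,0,0,0,1],[-0.1,0.1,3.5,0,0,0,1],[-0.1,0.1,3.5,0,0,0,0],[-0.1,0.1,3.5,0,0,0,0],[-0.1,0.1,3.5,0,0,0,0],[-0.1,0.1,3.5,0,0,0,0],[-0.1,0.1,3.5,0,0,0,0],[-0.1,0.1,3.5,0,0,0,0],[-0.1,0.1,3.5,0,0,0,0]]]' 50
python3 -c "
from h import *
goaln([578,-30.5,150],np.radians(-40))
"
```

```text
clock: 6.5
tool_pos: [578.2, -30.8, 118.8]
ee_rot: [0.905, 0.421, 0.018, -0.05]
contact_force: [-0.1, -0.2, -0.7]
gripper_width: 48.5
grasp_force: 0.0
from [578.161 -30.774 118.808] shift cm [ 0.245 -0.263 -3.099]
  rot [-0.075 -0.075 -0.001] q7 -> -0.21
  rot [4.36  4.375 0.077] q7 -> -0.29
```

```bash
python3 -m inch '[[[0,0,0,0,0,0,0],[0,0,0,0,0,0,0],[0,0,0,0,0,0,0],[0,0,0,0,0,0,0],[0,0,0,0,0,0,0],[0,0,0,0,0,0,0],[0,0,0,0,0,0,0],[0,0,0,0,0,0,0],[0,0,0,0,0,0,0],[0,0,0,0,0,0,0]]]' 50
```

```text
clock: 7.33
tool_pos: [578.1, -30.9, 118.6]
ee_rot: [0.905, 0.421, 0.018, -0.05]
contact_force: [0.1, -1.1, -0.4]
gripper_width: 13.4
grasp_force: 50.0
```

```bash
python3 -m inch '[[[0.1,-0.1,-1.2,0,0,0,0],[0.2,-0.2,-2.5,-0.03,-0.03,0,0],[0.2,-0.2,-3,-0.075,-0.075,0,0],[0.2,-0.2,-3,-0.075,-0.075,0,0],[0.2,-0.2,-3,-0.075,-0.075,0,0]]]'
python3 -c "
from h import *
goaln([578,-19.5,150],np.radians(-4))
"
```

```text
clock: 7.75
tool_pos: [577.7, -29.1, 148.4]
ee_rot: [0.906, 0.423, -0.0, -0.001]
contact_force: [-0.7, -0.8, -9.2]
gripper_width: 13.8
grasp_force: 50.0
from [577.657 -29.107 148.423] shift cm [ 0.759 -0.591 -0.156]
  rot [-0.002 -0.002 -0.627] q7 -> 0.29
```

```bash
python3 -m inch '[[[0.76,-0.6,-0.2,0,0,-0.1,0],[0.76,-0.6,-0.2,0,0,-0.2,0],[0.76,-0.6,-0.2,0,0,-0.3,0],[0.76,-0.6,-0.2,0,0,-0.4,0],[0.76,-0.6,-0.2,0,0,-0.5,0],[0.76,-0.6,-0.2,0,0,-0.6,0],[0.76,-0.6,-0.2,0,0,-0.627,0],[0.76,-0.6,-0.2,0,0,-0.627,0],[0.76,-0.6,-0.2,0,0,-0.627,0]]]'
cat > k.py <<'E'
from h import *
from m import plane
for n in ["top","scene"]:
    c=capture(n);W=cloud(c);np.save("n_"+n,W);P=W.reshape(-1,3);P=P[~np.isnan(P).any(1)]
    d=P[(np.hypot(P[:,0]-578,P[:,1]+20)<150)&(P[:,2]>52)&(P[:,2]<115)]
    k,m,sd=plane(d);on=d[abs(np.c_[d[:,:2],np.ones(len(d))]@k-d[:,2])<6]
    print("deck",k,m,"z",k@[578,-20,1],cv2.minAreaRect(on[:,:2].astype(np.float32)))
E
sed -i 's/^for name in .*/for name in ["top","scene"] if __name__=="__main__" else []:/; s/^W=np.load("top.npy")$//' m.py
python3 k.py
```

```text
clock: 8.5
tool_pos: [577.9, -21.9, 150.4]
ee_rot: [0.734, 0.68, -0.0, -0.001]
contact_force: [0.0, 0.1, -9.7]
gripper_width: 13.3
grasp_force: 50.0
deck [  0.001   0.004 103.523] 799 z 104.0733566255183 ((576.0447387695312, -20.30835723876953), (202.86972045898438, 200.63917541503906), 85.5151596069336)
deck [ -0.058   0.038 133.922] 1123 z 99.74707890185562 ((577.9853515625, -21.804336547851562), (207.8889617919922, 202.44618225097656), 85.32345581054688)
```

```bash
python3 -m inch '[[[0.1,0.1,1.5,0,0,0,0],[0.1,0.1,3,0,0,0,0],[0.1,0.1,3.7,0,0,0,0],[0.1,0.1,4.0,0,0,0,0],[0.1,0.1,4.1,0,0,0,0],[0.1,0.1,4.1,0,0,0,0]]]'
```

```text
clock: 9.1
tool_pos: [579.7, -20.7, 110.2]
ee_rot: [0.732, 0.681, 0.0, 0.0]
contact_force: [0.1, 0.1, -9.7]
gripper_width: 13.9
grasp_force: 50.0
```

```bash
python3 -m inch '[[[0,0,0.1,0,0,0,0],[0,0,0.2,0,0,0,0],[0,0,0.3,0,0,0,0],[0,0,0.3,0,0,0,0]]]' 40
```

```text
clock: 9.43
tool_pos: [580.5, -20.4, 109.2]
ee_rot: [0.732, 0.681, 0.001, -0.0]
contact_force: [-9.9, 3.7, 16.3]
gripper_width: 13.6
grasp_force: 40.0
```

Feet are in contact; release and go straight up.

```bash
python3 -m inch '[[[0,0,-0.1,0,0,0,0.15],[0,0,-0.1,0,0,0,0.4],[0,0,-0.1,0,0,0,0.6],[0,0,-0.1,0,0,0,0.6],[0,0,-0.1,0,0,0,0.6],[0,0,-0.1,0,0,0,0.6],[0,0,-3,0,0,0,0.6],[0,0,-6,0,0,0,0.8],[0,0,-10,0,0,0,1],[0,0,-14,0,0,0,1],[0,0,-16,0,0,0,1],[0,0,-16,0,0,0,1]]]'
python3 k.py; python3 d.py | grep pack
python3 -c "
from h import *
c=capture('wrist');save(c,'w2');print(-np.array(c['R']).T@c['t'])
goaln([623.5,292.8,180],np.radians(22.2+90))"
```

```text
clock: 10.43
tool_pos: [581.7, -21.3, 271.7]
ee_rot: [0.732, 0.681, 0.003, 0.002]
contact_force: [-0.2, -0.1, 0.4]
gripper_width: 77.5
grasp_force: 0.0
deck [-0.002  0.002 65.632] 599 z 64.44061736430889 ((579.393310546875, -18.25518035888672), (202.70005798339844, 201.326416015625), 85.17218780517578)
deck [ 0.002  0.001 62.391] 3010 z 63.35207825040856 ((579.6429443359375, -20.758102416992188), (208.14024353027344, 203.082275390625), 85.46478271484375)
pack (177, 174) 296 50.1 ((623.3175048828125, 292.7186279296875), (62.319358825683594, 51.07392501831055), 22.740530014038086)
pack (180, 210) 296 49.7 ((504.25701904296875, 284.27789306640625), (50.519447326660156, 61.953346252441406), 17.863672256469727)
pack (183, 254) 297 50.0 ((365.09521484375, 275.3066101074219), (50.022586822509766, 61.94905471801758), 13.049735069274902)
pack (352, 252) 296 49.9 ((363.5010681152344, -263.4974365234375), (61.206817626953125, 49.52062225341797), 46.49766540527344)
[584.081  46.288 404.91 ]
from [579.021 -20.414 265.712] shift cm [31.562  2.18   8.564]
  rot [-0.001 -0.001 -2.031] q7 -> 1.68
  rot [-0.001  0.001  1.111] q7 -> -1.46
```

View pics/w2.png

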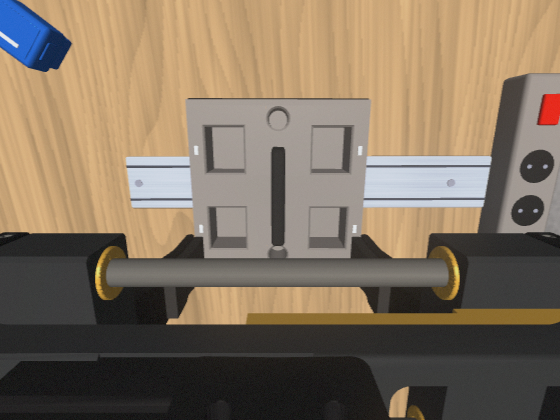

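The dock now stands level, deck at 64, square astride the duct, with the handle at wrist px (278,195). I'll fit its pose precisely and go on to the first pack.

```bash
cat > fit.py <<'E'
from h import *
from scipy.optimize import minimize
def hits(c,z):
    v,u=np.mgrid[:420,:560];R=np.array(c["R"]);o=-R.T@c["t"]
    d=np.stack([(u-c["cx"])/c["fx"],(v-c["cy"])/c["fy"],np.ones(u.shape)],-1)@R
    return (o+d*((z-o[2])/d[...,2])[...,None])[...,:2]
def box(L,a,b,s): # soft signed inside of rect half sizes a,b
    return 1/(1+np.exp(-np.clip(np.minimum(a-abs(L[...,0]),b-abs(L[...,1]))/s,-30,30)))
def fit(c,z,guess,model,rad,lo,hi,top):
    H=hits(c,z);W=cloud(c);Z=W[...,2]
    sel=(np.hypot(H[...,0]-guess[0],H[...,1]-guess[1])<rad)&~np.isnan(Z)&(Z<top)
    h=H[sel];lab=((Z[sel]>lo)&(Z[sel]<hi)).astype(float)
    def cost(p,s=1.0):
        q=h-p[:2];cs,sn=np.cos(p[2]),np.sin(p[2]);L=np.stack([q[:,0]*cs+q[:,1]*sn,-q[:,0]*sn+q[:,1]*cs],-1)
        return ((model(L,s)-lab)**2).mean()
    b=np.array(guess,float)
    for s in (3,1):
        b=minimize(cost,b,args=(s,),method="Nelder-Mead",options=dict(initial_simplex=b+np.array([[0,0,0],[5,0,0],[0,5,0],[0,0,.06]]),xatol=1e-3,fatol=1e-7)).x
    return b,cost(b),sel.sum()
def dockm(L,s):
    m=box(L,100,100,s)
    for x in(-46,46):
        for y in(-60,60): m=m*(1-box(L-[x,y],25.5,21.5,s))
    for x in(-80,80): m=m*(1-1/(1+np.exp(-np.clip((11.25-np.hypot(L[...,0]-x,L[...,1]))/s,-30,30))))
    return m
packm=lambda L,s:box(L,29,25,s)
def dock(c,g=(579.5,-20,1.498)): return fit(c,64,g,dockm,125,58,70,72)
def pack(c,g): return fit(c,50,g,packm,48,44,56,70)
E
python3 -c "
from fit import *
for n in ['wrist','top','scene']: c=capture(n);print(n,dock(c))
"
python3 -m inch '[[[10,0.6,0,0,0,0.35,1],[20,1.4,3,0,0,0.7,1],[31.6,2.2,6.6,0,0,1.1,1],[31.6,2.2,6.6,0,0,1.1,1],[31.6,2.2,6.6,0,0,1.1,1],[31.6,2.2,6.6,0,0,1.1,1],[31.6,2.2,6.6,0,0,1.1,1],[31.6,2.2,6.6,0,0,1.1,1],[31.6,2.2,6.6,0,0,1.1,1],[31.6,2.2,6.6,0,0,1.1,1],[31.6,2.2,6.6,0,0,1.1,1],[31.6,2.2,6.6,0,0,1.1,1]]]'
python3 -c "
from fit import *
for n in ['wrist','top']:
  c=capture(n);b=pack(c,(623.5,293,.39));print(n,b)
  if n=='wrist': save(c,'w3'); B=b[0]
goaln([B[0],B[1],47],B[2]+np.pi/2)
"
```

```text
wrist (array([579.211, -19.808,   1.497]), np.float64(0.017151285685729788), np.int64(31710))
top (array([578.03 , -18.807,   1.496]), np.float64(0.0707302861915238), np.int64(1449))
scene (array([580.965, -22.547,   1.5  ]), np.float64(0.03285797555845783), np.int64(4982))
clock: 11.78
tool_pos: [624.7, 291.1, 200.9]
ee_rot: [0.98, 0.198, -0.0, 0.0]
contact_force: [-0.9, -0.1, 0.1]
gripper_width: 87.1
grasp_force: 0.0
wrist (array([626.121, 292.518,   0.394]), np.float64(0.015287460141187424), np.int64(7220))
top (array([624.159, 292.199,   0.355]), np.float64(0.07580163262033893), np.int64(482))
from [624.705 291.387 201.351] shift cm [ 0.167 -0.041 15.435]
  rot [ 0.001 -0.001 -3.137] q7 -> 1.91
  rot [-0.001 -0.     0.004] q7 -> -1.24
```

View pics/w3.png

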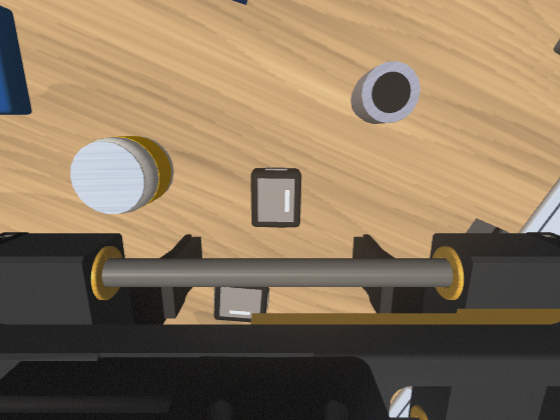

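Wrist view: the black pack is at (276,197), with its short side across the fingers. Descend and grip.

```bash
python3 -m inch '[[[0.16,-0.04,4,0,0,0,1],[0.16,-0.04,8,0,0,0,1],[0.16,-0.04,12,0,0,0,1],[0.16,-0.04,15.4,0,0,0,1],[0.16,-0.04,15.4,0,0,0,1],[0.16,-0.04,15.4,0,0,0,0.4],[0.16,-0.04,15.4,0,0,0,0.4],[0.16,-0.04,15.4,0,0,0,0.4],[0.16,-0.04,15.4,0,0,0,0.4],[0.16,-0.04,15.4,0,0,0,0.4],[0.16,-0.04,15.4,0,0,0,0.4],[0.16,-0.04,15.4,0,0,0,0.4],[0.16,-0.04,15.4,0,0,0,0.4]]]' 30
```

```text
clock: 12.97
tool_pos: [626.1, 294.0, 47.5]
ee_rot: [0.98, 0.198, 0.0, -0.0]
contact_force: [-0.1, -0.6, 5.8]
gripper_width: 49.7
grasp_force: 30.0
```

```bash
cat > bay.py <<'E'
from h import *
D=(579.4,-19.8,1.497)
def at(x,y,z=64):
    c,s=np.cos(D[2]),np.sin(D[2]);return [D[0]+x*c-y*s,D[1]+x*s+y*c,z]
BAY={1:(46,60),2:(46,-60),3:(-46,60),4:(-46,-60)}
E
python3 -m inch '[[[0,0,-4,0,0,0,0.4],[0,0,-8,0,0,0,0.4],[0,0,-12,0,0,0,0.4],[0,0,-12,0,0,0,0.4]]]'
python3 -c "
from bay import *
print({k:at(*v) for k,v in BAY.items()});goaln(at(46,-60,160),D[2]+np.pi/2)"
```

```text
clock: 13.3
tool_pos: [628.9, 294.0, 174.7]
ee_rot: [0.98, 0.198, 0.005, -0.001]
contact_force: [0.9, 0.3, -1.9]
gripper_width: 49.8
grasp_force: 30.0
{1: [np.float64(522.9548535401968), np.float64(30.498563012588832), 64], 2: [np.float64(642.6282479313923), np.float64(21.651039353994342), 64], 3: [np.float64(516.1717520686077), np.float64(-61.251039353994344), 64], 4: [np.float64(635.8451464598031), np.float64(-70.09856301258884), 64]}
from [628.873 293.986 174.734] shift cm [-9.294 25.64   1.386]
  rot [ 0.005 -0.008 -1.099] q7 -> 0.28
```

```bash
python3 -m inch '[[[-3,8.5,0,0,0,-0.12,0.4],[-6,17,0,0,0,-0.5,0.4],[-9.3,25.6,0,0,-0.008,-1.099,0.4],[-9.3,25.6,0,0,-0.008,-1.099,0.4],[-9.3,25.6,0,0,-0.008,-1.099,0.4],[-9.3,25.6,0,0,-0.008,-1.099,0.4],[-9.3,25.6,0,0,-0.008,-1.099,0.4],[-9.3,25.6,0,0,-0.008,-1.099,0.4],[-9.3,25.6,0,0,-0.008,-1.099,0.4],[-9.3,25.6,0,0,-0.008,-1.099,0.4],[-9.3,25.6,0,0,-0.008,-1.099,0.4],[-9.3,25.6,0,0,-0.008,-1.099,0.4],[-9.3,25.6,0,0,-0.008,-1.099,0.4]]]'
python3 -c "
from fit import *
from bay import *
c=capture('wrist');save(c,'w4');print(dock(c,D))
goaln(at(46,-60,115),D[2]+np.pi/2)"
```

```text
clock: 14.38
tool_pos: [639.1, 22.5, 166.4]
ee_rot: [0.733, 0.68, -0.004, 0.001]
contact_force: [0.7, -0.6, -1.5]
gripper_width: 49.4
grasp_force: 30.0
(array([580.298, -19.778,   1.495]), np.float64(0.019908006382409128), np.int64(23559))
from [639.121  22.401 166.479] shift cm [-0.014  0.378  5.146]
  rot [-0.004  0.007 -0.001] q7 -> 0.14
  rot [ 3.425 -5.19   0.845] q7 -> -0.7
```

View pics/w4.png

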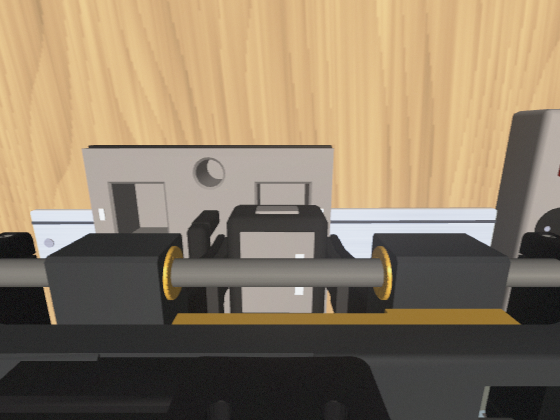

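Pack hangs square at (277,270), over bay 2. Lower to just above the mouth, then gently in.

```bash
sed -i 's/^D=.*/D=(579.8,-19.8,1.497)/' bay.py
python3 -m inch '[[[0,0.42,2.5,0,0.007,0,0.4],[0,0.42,5,0,0.007,0,0.4],[0,0.42,5,0,0.007,0,0.4],[0,0.42,5,0,0.007,0,0.4]]]'
python3 -c "
from bay import *
goaln(at(46,-60,91),D[2]+np.pi/2)"
```

```text
clock: 14.77
tool_pos: [642.3, 21.5, 115.9]
ee_rot: [0.733, 0.68, -0.003, -0.002]
contact_force: [0.8, -0.0, -1.8]
gripper_width: 50.0
grasp_force: 30.0
from [642.281  21.546 115.906] shift cm [0.017 0.091 2.49 ]
  rot [-0.007  0.001 -0.   ] q7 -> 0.18
  rot [ 6.244 -0.512  0.385] q7 -> -0.21
```

```bash
python3 -m inch '[[[0.02,0.08,0.4,0,0,0,0.4],[0.02,0.08,0.7,0,0,0,0.4],[0.02,0.08,1,0,0,0,0.4],[0.02,0.08,1.0,0,0,0,0.4]]]'
```

```text
clock: 15.1
tool_pos: [644.0, 21.6, 106.8]
ee_rot: [0.733, 0.681, -0.001, -0.002]
contact_force: [0.2, -0.3, -3.0]
gripper_width: 49.9
grasp_force: 30.0
```

```bash
python3 -m inch '[[[0,-0.03,0.4,0,0,0,0.4],[0,-0.03,0.8,0,0,0,0.4],[0,-0.03,1.2,0,0,0,0.4],[0,-0.03,1.45,0,0,0,0.4],[0,-0.03,1.6,0,0,0,0.4],[0,-0.03,1.6,0,0,0,0.4]]]'
```

```text
clock: 15.6
tool_pos: [643.5, 21.7, 91.1]
ee_rot: [0.733, 0.681, -0.001, -0.002]
contact_force: [-2.7, 2.7, 3.5]
gripper_width: 49.3
grasp_force: 30.0
```

```bash
python3 -m inch '[[[0,0,0.1,0,0,0,0.4],[0,0,0.1,0,0,0,0.4],[0,0,0,0,0,0,0.7],[0,0,0,0,0,0,0.7],[0,0,0,0,0,0,0.7],[0,0,0,0,0,0,0.7],[0,0,-4,0,0,0,0.7],[0,0,-8,0,0,0,1],[0,0,-11,0,0,0,1],[0,0,-11,0,0,0,1]]]'
python3 d.py | grep pack
python3 -c "
from h import *
goaln([504.3,284.3,200],np.radians(17.8))"
```

```text
clock: 16.43
tool_pos: [646.9, 20.5, 207.3]
ee_rot: [0.733, 0.68, 0.002, 0.001]
contact_force: [0.4, -0.1, -0.9]
gripper_width: 73.2
grasp_force: 0.0
pack (177, 174) 0 nan ((0.0, 0.0), (0.0, 0.0), 0.0)
pack (180, 210) 303 50.2 ((503.8038330078125, 283.9393310546875), (50.51689147949219, 60.70219421386719), 18.076663970947266)
pack (183, 254) 301 49.6 ((365.1867980957031, 274.8547058105469), (49.90506362915039, 61.36631393432617), 13.147045135498047)
pack (352, 252) 296 50.5 ((363.92889404296875, -263.2919921875), (60.99217224121094, 49.492103576660156), 47.621246337890625)
from [645.848  20.979 204.236] shift cm [ 25.216 -16.059   0.446]
  rot [ 0.002 -0.002 -0.384] q7 -> 0.04
  return _methods._mean(a, axis=axis, dtype=dtype,
  ret = ret.dtype.type(ret / rcount)
```

```bash
python3 -m inch '[[[25.2,-16.1,0.3,0,0,-0.38,1],[25.2,-16.1,0.3,0,0,-0.38,1],[25.2,-16.1,0.3,0,0,-0.38,1],[25.2,-16.1,0.3,0,0,-0.38,1],[25.2,-16.1,0.3,0,0,-0.38,1],[25.2,-16.1,0.3,0,0,-0.38,1],[25.2,-16.1,0.3,0,0,-0.38,1],[25.2,-16.1,0.3,0,0,-0.38,1],[25.2,-16.1,0.3,0,0,-0.38,1],[25.2,-16.1,0.3,0,0,-0.38,1],[25.2,-16.1,0.3,0,0,-0.38,1],[25.2,-16.1,0.3,0,0,-0.38,1]]]'
python3 -c "
from fit import *
c=capture('wrist');b=pack(c,(504,284,.31+np.pi/2));print(b);B=b[0]
goaln([B[0],B[1],47],B[2]+np.pi/2)
"
```

```text
clock: 17.48
tool_pos: [502.7, 282.8, 198.3]
ee_rot: [0.592, 0.806, -0.001, -0.002]
contact_force: [0.1, -0.5, 0.3]
gripper_width: 86.9
grasp_force: 0.0
(array([504.226, 284.313,   1.881]), np.float64(0.014661862489240306), np.int64(7358))
from [502.766 282.991 198.398] shift cm [ 0.058  0.235 15.139]
  rot [-0.004 -0.002 -0.006] q7 -> -0.09
```

```bash
python3 -m inch '[[[0.06,0.2,4,0,0,0,1],[0.06,0.2,8,-0.004,-0.002,0,1],[0.06,0.2,12,-0.004,-0.002,0,1],[0.06,0.2,15.1,-0.004,-0.002,0,1],[0.06,0.2,15.1,-0.004,-0.002,0,1],[0.06,0.2,15.1,-0.004,-0.002,0,0.4],[0.06,0.2,15.1,-0.004,-0.002,0,0.4],[0.06,0.2,15.1,-0.004,-0.002,0,0.4],[0.06,0.2,15.1,-0.004,-0.002,0,0.4],[0.06,0.2,15.1,-0.004,-0.002,0,0.4],[0.06,0.2,15.1,-0.004,-0.002,0,0.4],[0.06,0.2,15.1,-0.004,-0.002,0,0.4],[0.06,0.2,15.1,-0.004,-0.002,0,0.4]]]' 30
python3 -c "
from bay import *
goaln(at(46,60,175),D[2]+np.pi/2)"
```

```text
clock: 18.62
tool_pos: [503.6, 286.4, 48.3]
ee_rot: [0.591, 0.807, 0.001, 0.0]
contact_force: [-0.9, -0.2, 6.5]
gripper_width: 50.0
grasp_force: 30.0
from [503.638 286.394  48.324] shift cm [-24.982  -5.82  -12.697]
  rot [ 0.002 -0.001  0.38 ] q7 -> 0.11
```

```bash
python3 -m inch '[[[0,0,-4,0,0,0,0.4],[0,0,-8,0,0,0,0.4],[0,0,-12.7,0,0,0,0.4],[0,0,-12.7,0,0,0,0.4],[-24.8,-5.8,-12.7,0,0,0.38,0.4],[-24.8,-5.8,-12.7,0,0,0.38,0.4],[-24.8,-5.8,-12.7,0,0,0.38,0.4],[-24.8,-5.8,-12.7,0,0,0.38,0.4],[-24.8,-5.8,-12.7,0,0,0.38,0.4],[-24.8,-5.8,-12.7,0,0,0.38,0.4],[-24.8,-5.8,-12.7,0,0,0.38,0.4],[-24.8,-5.8,-12.7,0,0,0.38,0.4],[-24.8,-5.8,-12.7,0,0,0.38,0.4],[-24.8,-5.8,-12.7,0,0,0.38,0.4],[-24.8,-5.8,-12.7,0,0,0.38,0.4],[-24.8,-5.8,-12.7,0,0,0.38,0.4]]]'
python3 -c "
from fit import *
from bay import *
c=capture('wrist');W=cloud(c);T=readout.get_state()['tool_pos'];print(dock(c,D))
P=W.reshape(-1,3);p=P[(np.hypot(P[:,0]-T[0],P[:,1]-T[1])<42)&(abs(P[:,2]-T[2]-3)<5)];print(len(p),p.mean(0),p.min(0),p.max(0))
goaln(at(48,60,116),D[2]+np.pi/2)"
```

```text
clock: 19.95
tool_pos: [522.4, 33.2, 174.3]
ee_rot: [0.732, 0.681, -0.0, -0.0]
contact_force: [0.3, -0.7, -2.3]
gripper_width: 49.8
grasp_force: 30.0
(array([579.081, -19.506,   1.498]), np.float64(0.014355418815440913), np.int64(18429))
6323 [522.104  36.122 174.767] [487.455   6.11  172.338] [558.253  59.506 182.311]
from [522.472  32.991 174.332] shift cm [-0.042  0.106  5.833]
  rot [ 0.    -0.     0.002] q7 -> -0.04
```

```bash
python3 -m inch '[[[-0.04,0.08,2.5,0,0,0,0.4],[-0.04,0.08,5,0,0,0,0.4],[-0.04,0.08,6.2,0,0,0,0.4],[-0.04,0.08,6.6,0,0,0,0.4],[-0.04,0.08,6.9,0,0,0,0.4],[-0.04,0.08,6.9,0,0,0,0.4]]]'
```

```text
clock: 20.5
tool_pos: [523.4, 32.0, 105.7]
ee_rot: [0.733, 0.681, 0.0, -0.0]
contact_force: [-0.4, 2.3, -4.5]
gripper_width: 49.8
grasp_force: 30.0
```

```bash
python3 -m inch '[[[0,0,0.4,0,0,0,0.4],[0,0,0.8,0,0,0,0.4],[0,0,1.2,0,0,0,0.4],[0,0,1.4,0,0,0,0.4],[0,0,1.5,0,0,0,0.4],[0,0,1.5,0,0,0,0.4]]]'
```

```text
clock: 21.0
tool_pos: [523.7, 32.1, 91.8]
ee_rot: [0.733, 0.681, 0.001, -0.001]
contact_force: [-7.5, 5.0, 19.1]
gripper_width: 49.7
grasp_force: 30.0
```

```bash
python3 -m inch '[[[0,0,0,0,0,0,0.7],[0,0,0,0,0,0,0.7],[0,0,0,0,0,0,0.7],[0,0,0,0,0,0,0.7],[0,0,-4,0,0,0,0.7],[0,0,-8,0,0,0,1],[0,0,-11,0,0,0,1],[0,0,-11,0,0,0,1],[0,0,-11,0,0,0,1]]]'
python3 d.py 2>/dev/null| grep pack
python3 -c "
from h import *
goaln([365,275,200],np.radians(12.5))"
```

```text
clock: 21.75
tool_pos: [524.2, 31.6, 201.8]
ee_rot: [0.733, 0.681, 0.002, 0.0]
contact_force: [0.8, 0.4, -1.1]
gripper_width: 79.8
grasp_force: 0.0
pack (177, 174) 0 nan ((0.0, 0.0), (0.0, 0.0), 0.0)
pack (180, 210) 0 nan ((0.0, 0.0), (0.0, 0.0), 0.0)
pack (183, 254) 303 49.9 ((365.2390441894531, 274.60394287109375), (49.90302658081055, 61.18766403198242), 13.213293075561523)
pack (352, 252) 294 50.0 ((364.38140869140625, -263.5975036621094), (61.606868743896484, 50.06422424316406), 46.779537200927734)
from [523.286  31.668 200.422] shift cm [ 23.11  -17.567   0.054]
  rot [ 0.001 -0.001 -0.291] q7 -> -0.36
```

```bash
python3 -m inch '[[[23.1,-17.6,0,0,0,-0.29,1],[23.1,-17.6,0,0,0,-0.29,1],[23.1,-17.6,0,0,0,-0.29,1],[23.1,-17.6,0,0,0,-0.29,1],[23.1,-17.6,0,0,0,-0.29,1],[23.1,-17.6,0,0,0,-0.29,1],[23.1,-17.6,0,0,0,-0.29,1],[23.1,-17.6,0,0,0,-0.29,1],[23.1,-17.6,0,0,0,-0.29,1],[23.1,-17.6,0,0,0,-0.29,1],[23.1,-17.6,0,0,0,-0.29,1],[23.1,-17.6,0,0,0,-0.29,1],[23.1,-17.6,0,0,0,-0.29,1],[23.1,-17.6,0,0,0,-0.29,1],[23.1,-17.6,0,0,0,-0.29,1],[23.1,-17.6,0,0,0,-0.29,1]]]'
python3 -c "
from fit import *
c=capture('wrist');b=pack(c,(365,275,.22+np.pi/2));print(b);B=b[0]
goaln([B[0],B[1],47],B[2]+np.pi/2)
"
```

```text
clock: 23.13
tool_pos: [364.9, 274.6, 200.5]
ee_rot: [0.627, 0.779, 0.0, 0.0]
contact_force: [-0.3, 0.2, -0.7]
gripper_width: 87.3
grasp_force: 0.0
(array([365.647, 274.703,   1.793]), np.float64(0.014730737069277746), np.int64(7250))
from [364.878 274.713 200.535] shift cm [-0.022  0.069 15.354]
  rot [ 0.     0.001 -3.147] q7 -> 2.58
  rot [ 0.    -0.    -0.006] q7 -> -0.56
```

```bash
python3 -m inch '[[[0,0.07,4,0,0,0,1],[0,0.07,8,0,0,0,1],[0,0.07,12,0,0,0,1],[0,0.07,15.3,0,0,0,1],[0,0.07,15.3,0,0,0,1],[0,0.07,15.3,0,0,0,0.4],[0,0.07,15.3,0,0,0,0.4],[0,0.07,15.3,0,0,0,0.4],[0,0.07,15.3,0,0,0,0.4],[0,0.07,15.3,0,0,0,0.4],[0,0.07,15.3,0,0,0,0.4],[0,0.07,15.3,0,0,0,0.4],[0,0.07,15.3,0,0,0,0.4]]]' 30
python3 -c "
from bay import *
goaln(at(-46,60,175),D[2]+np.pi/2)"
```

```text
clock: 24.27
tool_pos: [365.9, 275.5, 48.2]
ee_rot: [0.627, 0.779, 0.001, -0.0]
contact_force: [-0.8, -1.1, 7.8]
gripper_width: 49.5
grasp_force: 30.0
from [365.864 275.493  48.191] shift cm [-36.109   7.503 -12.718]
  rot [ 0.001 -0.001  0.29 ] q7 -> 0.11
```

```bash
python3 -m inch '[[[0,0,-4,0,0,0,0.4],[0,0,-8,0,0,0,0.4],[0,0,-12.7,0,0,0,0.4],[0,0,-12.7,0,0,0,0.4],[-36.1,7.5,-12.7,0,0,0.29,0.4],[-36.1,7.5,-12.7,0,0,0.29,0.4],[-36.1,7.5,-12.7,0,0,0.29,0.4],[-36.1,7.5,-12.7,0,0,0.29,0.4],[-36.1,7.5,-12.7,0,0,0.29,0.4],[-36.1,7.5,-12.7,0,0,0.29,0.4],[-36.1,7.5,-12.7,0,0,0.29,0.4],[-36.1,7.5,-12.7,0,0,0.29,0.4],[-36.1,7.5,-12.7,0,0,0.29,0.4],[-36.1,7.5,-12.7,0,0,0.29,0.4],[-36.1,7.5,-12.7,0,0,0.29,0.4],[-36.1,7.5,-12.7,0,0,0.29,0.4],[-36.1,7.5,-12.7,0,0,0.29,0.4],[-36.1,7.5,-12.7,0,0,0.29,0.4],[-36.1,7.5,-12.7,0,0,0.29,0.4],[-36.1,7.5,-12.7,0,0,0.29,0.4]]]'
python3 -c "
from fit import *
from bay import *
c=capture('wrist');W=cloud(c);T=readout.get_state()['tool_pos']
P=W.reshape(-1,3);p=P[(np.hypot(P[:,0]-T[0],P[:,1]-T[1])<42)&(abs(P[:,2]-T[2]-3)<5)];print(len(p),p.max(0))
print('bay',at(-46,60));goaln(at(-45.2,60,116),D[2]+np.pi/2)"
```

```text
clock: 25.93
tool_pos: [516.2, -60.1, 174.6]
ee_rot: [0.732, 0.681, 0.001, -0.0]
contact_force: [0.9, -0.1, -1.6]
gripper_width: 50.1
grasp_force: 30.0
6679 [551.741 -32.281 182.539]
bay [np.float64(516.5717520686077), np.float64(-61.251039353994344), 64]
from [516.209 -60.434 174.574] shift cm [-0.006  0.039  5.857]
  rot [ 0.001 -0.001  0.002] q7 -> 0.19
```

```bash
python3 -m inch '[[[0,0.05,2.5,0,0,0,0.4],[0,0.05,5,0,0,0,0.4],[0,0.05,6.2,0,0,0,0.4],[0,0.05,6.6,0,0,0,0.4],[0,0.05,6.9,0,0,0,0.4],[0,0.05,6.9,0,0,0,0.4]]]'
```

```text
clock: 26.48
tool_pos: [516.9, -61.3, 105.8]
ee_rot: [0.733, 0.681, 0.0, -0.0]
contact_force: [0.1, 1.8, -4.1]
gripper_width: 49.9
grasp_force: 30.0
```

```bash
python3 -m inch '[[[0,0,0.4,0,0,0,0.4],[0,0,0.8,0,0,0,0.4],[0,0,1.2,0,0,0,0.4],[0,0,1.4,0,0,0,0.4],[0,0,1.5,0,0,0,0.4],[0,0,1.5,0,0,0,0.4]]]'
```

```text
clock: 26.98
tool_pos: [517.1, -61.4, 91.6]
ee_rot: [0.733, 0.681, 0.001, -0.001]
contact_force: [-8.8, 4.1, 19.4]
gripper_width: 50.0
grasp_force: 30.0
```

```bash
python3 -m inch '[[[0,0,0,0,0,0,0.7],[0,0,0,0,0,0,0.7],[0,0,0,0,0,0,0.7],[0,0,0,0,0,0,0.7],[0,0,-4,0,0,0,0.7],[0,0,-8,0,0,0,1],[0,0,-11,0,0,0,1],[0,0,-11,0,0,0,1],[0,0,-11,0,0,0,1]]]'
python3 d.py 2>/dev/null| grep pack
python3 -c "
from h import *
goaln([364,-263.5,200],np.radians(47-90))"
```

```text
clock: 27.73
tool_pos: [517.7, -61.4, 201.7]
ee_rot: [0.732, 0.681, 0.002, 0.001]
contact_force: [-0.0, 0.2, -0.1]
gripper_width: 79.8
grasp_force: 0.0
pack (177, 174) 0 nan ((0.0, 0.0), (0.0, 0.0), 0.0)
pack (180, 210) 0 nan ((0.0, 0.0), (0.0, 0.0), 0.0)
pack (183, 254) 0 nan ((0.0, 0.0), (0.0, 0.0), 0.0)
pack (352, 252) 297 50.4 ((364.0875244140625, -263.15069580078125), (60.74160385131836, 49.151702880859375), 47.09770965576172)
from [516.826 -61.174 200.433] shift cm [-21.293 -13.767   0.005]
  rot [ 0.    -0.001  0.678] q7 -> -0.01
```

```bash
python3 -m inch '[[[-21.3,-13.8,0,0,0,0.68,1],[-21.3,-13.8,0,0,0,0.68,1],[-21.3,-13.8,0,0,0,0.68,1],[-21.3,-13.8,0,0,0,0.68,1],[-21.3,-13.8,0,0,0,0.68,1],[-21.3,-13.8,0,0,0,0.68,1],[-21.3,-13.8,0,0,0,0.68,1],[-21.3,-13.8,0,0,0,0.68,1],[-21.3,-13.8,0,0,0,0.68,1],[-21.3,-13.8,0,0,0,0.68,1],[-21.3,-13.8,0,0,0,0.68,1],[-21.3,-13.8,0,0,0,0.68,1],[-21.3,-13.8,0,0,0,0.68,1],[-21.3,-13.8,0,0,0,0.68,1]]]'
python3 -c "
from fit import *
c=capture('wrist');b=pack(c,(364,-263,.82));print(b);B=b[0]
goaln([B[0],B[1],47],B[2]+np.pi/2)
"
```

```text
clock: 28.95
tool_pos: [363.8, -263.3, 200.4]
ee_rot: [0.917, 0.398, -0.0, 0.0]
contact_force: [-0.3, 0.6, 0.1]
gripper_width: 86.9
grasp_force: 0.0
(array([ 365.712, -264.015,    0.807]), np.float64(0.01514978223783503), np.int64(7274))
from [ 363.717 -263.408  200.345] shift cm [ 0.094  0.185 15.335]
  rot [0.    0.    0.011] q7 -> -0.51
```

```bash
python3 -m inch '[[[0.09,0.18,4,0,0,0.01,1],[0.09,0.18,8,0,0,0.01,1],[0.09,0.18,12,0,0,0.01,1],[0.09,0.18,15.3,0,0,0.01,1],[0.09,0.18,15.3,0,0,0.01,1],[0.09,0.18,15.3,0,0,0.01,0.4],[0.09,0.18,15.3,0,0,0.01,0.4],[0.09,0.18,15.3,0,0,0.01,0.4],[0.09,0.18,15.3,0,0,0.01,0.4],[0.09,0.18,15.3,0,0,0.01,0.4],[0.09,0.18,15.3,0,0,0.01,0.4],[0.09,0.18,15.3,0,0,0.01,0.4],[0.09,0.18,15.3,0,0,0.01,0.4]]]' 30
python3 -c "
from bay import *
goaln(at(-46,-60,175),D[2]+np.pi/2)"
```

```text
clock: 30.08
tool_pos: [366.5, -264.0, 48.4]
ee_rot: [0.919, 0.393, 0.002, -0.0]
contact_force: [-1.8, 1.8, 10.7]
gripper_width: 50.1
grasp_force: 30.0
from [ 366.516 -264.01    48.407] shift cm [ 32.689   6.118 -12.561]
  rot [ 0.002 -0.002 -0.689] q7 -> 0.29
```

```bash
python3 -m inch '[[[0,0,-4,0,0,0,0.4],[0,0,-8,0,0,0,0.4],[0,0,-12.6,0,0,0,0.4],[0,0,-12.6,0,0,0,0.4],[32.7,6.1,-12.6,0,0,-0.69,0.4],[32.7,6.1,-12.6,0,0,-0.69,0.4],[32.7,6.1,-12.6,0,0,-0.69,0.4],[32.7,6.1,-12.6,0,0,-0.69,0.4],[32.7,6.1,-12.6,0,0,-0.69,0.4],[32.7,6.1,-12.6,0,0,-0.69,0.4],[32.7,6.1,-12.6,0,0,-0.69,0.4],[32.7,6.1,-12.6,0,0,-0.69,0.4],[32.7,6.1,-12.6,0,0,-0.69,0.4],[32.7,6.1,-12.6,0,0,-0.69,0.4],[32.7,6.1,-12.6,0,0,-0.69,0.4],[32.7,6.1,-12.6,0,0,-0.69,0.4],[32.7,6.1,-12.6,0,0,-0.69,0.4],[32.7,6.1,-12.6,0,0,-0.69,0.4],[32.7,6.1,-12.6,0,0,-0.69,0.4],[32.7,6.1,-12.6,0,0,-0.69,0.4]]]'
python3 -c "
from fit import *
from bay import *
c=capture('wrist');W=cloud(c);T=readout.get_state()['tool_pos']
P=W.reshape(-1,3);p=P[(np.hypot(P[:,0]-T[0],P[:,1]-T[1])<42)&(abs(P[:,2]-T[2]-3)<5)];print(len(p),p.max(0))
print('bay',at(-46,-60));goaln(at(-45.5,-60,116),D[2]+np.pi/2)"
```

```text
clock: 31.75
tool_pos: [635.2, -70.7, 173.8]
ee_rot: [0.733, 0.68, 0.0, -0.0]
contact_force: [-0.3, -1.0, -3.4]
gripper_width: 49.7
grasp_force: 30.0
6625 [670.867 -42.135 181.71 ]
bay [np.float64(636.2451464598031), np.float64(-70.09856301258884), 64]
from [635.349 -70.582 173.735] shift cm [0.101 0.082 5.774]
  rot [ 0.001 -0.001 -0.   ] q7 -> 0.32
  rot [-3.997  4.547  1.677] q7 -> -1.36
```

```bash
python3 -m inch '[[[0.1,0.09,2.5,0,0,0,0.4],[0.1,0.09,5,0,0,0,0.4],[0.1,0.09,6.1,0,0,0,0.4],[0.1,0.09,6.5,0,0,0,0.4],[0.1,0.09,6.8,0,0,0,0.4],[0.1,0.09,6.8,0,0,0,0.4]]]'
```

```text
clock: 32.3
tool_pos: [636.7, -69.7, 105.9]
ee_rot: [0.733, 0.681, 0.0, 0.0]
contact_force: [0.5, -0.3, -2.4]
gripper_width: 50.1
grasp_force: 30.0
```

```bash
python3 -m inch '[[[0,0,0.4,0,0,0,0.4],[0,0,0.8,0,0,0,0.4],[0,0,1.2,0,0,0,0.4],[0,0,1.4,0,0,0,0.4],[0,0,1.5,0,0,0,0.4],[0,0,1.5,0,0,0,0.4]]]'
```

```text
clock: 32.8
tool_pos: [636.9, -69.5, 92.0]
ee_rot: [0.733, 0.681, 0.001, -0.0]
contact_force: [-5.3, 1.1, 11.7]
gripper_width: 49.8
grasp_force: 30.0
```

```bash
python3 -m inch '[[[0,0,0.1,0,0,0,0.4],[0,0,0,0,0,0,0.7],[0,0,0,0,0,0,0.7],[0,0,0,0,0,0,0.7],[0,0,0,0,0,0,0.7],[0,0,-4,0,0,0,0.7],[0,0,-8,0,0,0,1],[0,0,-12,0,0,0,1],[0,0,-16,0,0,0,1],[0,0,-20,0,0,0,1]]]'
python3 -c "
from h import *
from m import plane
goaln([625,-316,300],np.radians(104.6))
for n in ['scene','top']:
  c=capture(n);save(c,n+'5',(200,150,400,330) if n=='scene' else (220,130,420,260),4)
  W=cloud(c);P=W.reshape(-1,3);P=P[~np.isnan(P).any(1)]
  from bay import *
  for k,v in BAY.items():
    b=at(*v);q=P[(np.hypot(P[:,0]-b[0],P[:,1]-b[1])<20)&(P[:,2]>70)];print(k,np.median(q[:,2]),plane(q)[0][:2])
"
```

```text
clock: 33.63
tool_pos: [636.1, -69.6, 292.4]
ee_rot: [0.733, 0.68, 0.0, 0.0]
contact_force: [0.8, -0.1, -0.5]
gripper_width: 79.9
grasp_force: 0.0
from [636.084 -69.599 292.378] shift cm [-24.654   0.716  -0.765]
  rot [ 0.   0.  -1.9] q7 -> 2.52
  rot [ 0.    -0.     1.242] q7 -> -0.62
1 93.80160179663945 [-0.013  0.017]
2 94.26505673685656 [-0.02  -0.016]
3 632.6293748504246 [0. 0.]
4 408.3977855698821 [0. 0.]
1 681.182129068469 [-0.983 -2.374]
2 94.78305298617568 [-0.036 -0.012]
3 697.2620118291493 [0.176 0.785]
4 694.9507600011389 [-0.037  0.032]
  ret = _var(a, axis=axis, dtype=dtype, out=out, ddof=ddof,
  arrmean = um.true_divide(arrmean, div, out=arrmean,
  ret = ret.dtype.type(ret / rcount)
```

View pics/scene5.png

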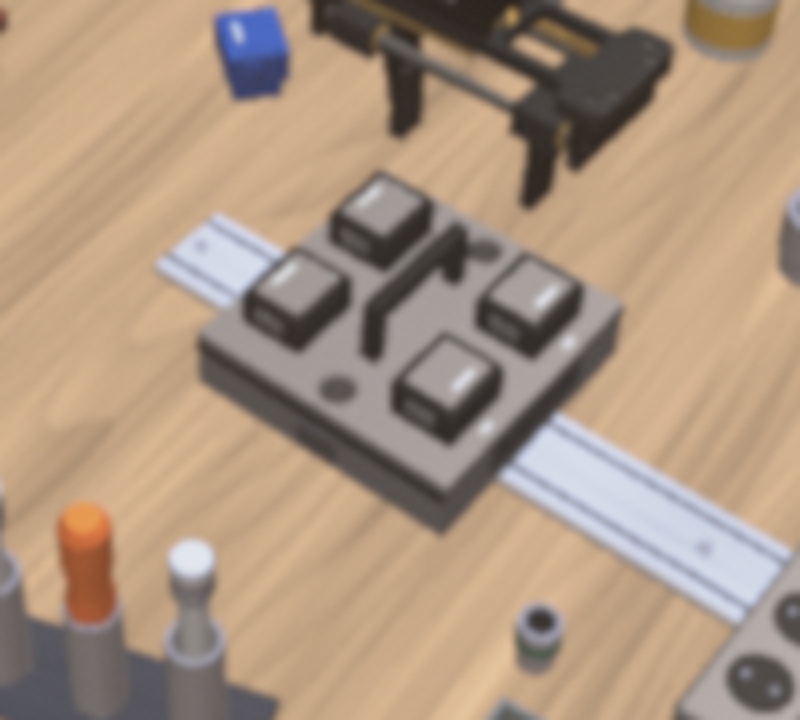

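The crop shows all four packs seated flush, and both wells free at (485,250) and (338,388). Next, the lamps.

```bash
python3 -m inch '[[[-24.6,0.7,-0.8,0,0,1.24,1],[-24.6,0.7,-0.8,0,0,1.24,1],[-24.6,0.7,-0.8,0,0,1.24,1],[-24.6,0.7,-0.8,0,0,1.24,1],[-24.6,0.7,-0.8,0,0,1.24,1],[-24.6,0.7,-0.8,0,0,1.24,1],[-24.6,0.7,-0.8,0,0,1.24,1],[-24.6,0.7,-0.8,0,0,1.24,1],[-24.6,0.7,-0.8,0,0,1.24,1],[-24.6,0.7,-0.8,0,0,1.24,1],[-24.6,0.7,-0.8,0,0,1.24,1],[-24.6,0.7,-0.8,0,0,1.24,1],[-24.6,0.7,-0.8,0,0,1.24,1],[-24.6,0.7,-0.8,0,0,1.24,1]]]'
python3 -c "
from fit import *
c=capture('wrist');save(c,'w6');W=cloud(c);Z=W[...,2];np.save('w6.npy',W)
for t in ['lamp1_mid','screwdriver','holder']:
  for r in spot_in(c,t)[:3]: print(t,r['p'],np.round(r['point']),pix(c,r['point']).round())
m=np.nan_to_num((Z>150)&(Z<185)&(W[...,1]<-220)).astype(np.uint8);n,l,st,ce=cv2.connectedComponentsWithStats(m)
for i in range(1,n):
  if st[i,4]>80:
    q=W[l==i];print(ce[i].round(),st[i,4],np.median(q,0),q.max(0))
    t=q[q[:,2]>np.percentile(q[:,2],60)];print('   top',t.mean(0),np.ptp(t[:,0]),np.ptp(t[:,1]))
"
```

```text
clock: 34.9
tool_pos: [625.4, -315.2, 298.4]
ee_rot: [0.992, 0.13, 0.0, -0.0]
contact_force: [0.1, 0.2, -0.5]
gripper_width: 86.7
grasp_force: 0.0
lamp1_mid 0.97 [ 629. -316.  169.] [277. 203.]
screwdriver 0.81 [ 574. -331.  141.] [278. 249.]
screwdriver 0.73 [ 514. -348.  144.] [279. 304.]
screwdriver 0.62 [594. -67.  63.] [ 75. 159.]
holder 0.68 [592. -71.  64.] [ 77. 161.]
holder 0.6 [ 606. -319.    8.] [276. 193.]
[278. 204.] 600 [ 627.934 -317.01   169.62 ] [ 638.178 -305.428  171.878]
   top [ 626.859 -317.363  170.355] 22.28703642698747 22.49377840949012
[277. 253.] 207 [ 578.661 -329.027  160.383] [ 580.716 -318.214  170.567]
   top [ 578.29  -329.365  166.682] 8.145552923188234 19.706216327845254
[277. 309.] 150 [ 516.497 -345.035  156.908] [ 518.172 -335.884  165.045]
   top [ 516.147 -345.289  160.957] 6.680956184183117 18.31990296967348
```

View pics/w6.png

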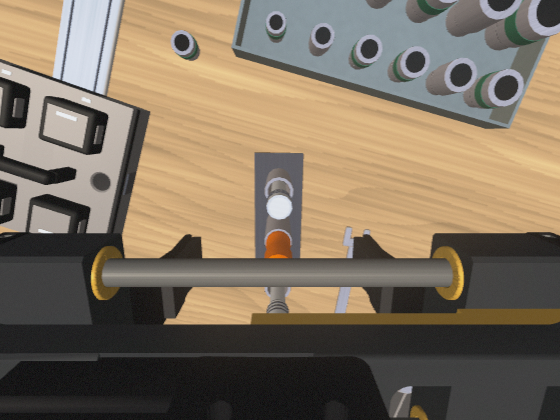

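```bash
python3 -c "
from fit import *
W=np.load('w6.npy');P=W.reshape(-1,3);P=P[~np.isnan(P).any(1)]
n=P[np.hypot(P[:,0]-627,P[:,1]+317)<30]
r=n[(n[:,2]>93)&(n[:,2]<99)];print('rim',len(r),r.mean(0),r.min(0),r.max(0),cv2.fitEllipse(r[:,:2].astype(np.float32)))
t=n[(n[:,2]>166)&(n[:,2]<176)];print('top',t.mean(0),cv2.minEnclosingCircle(t[:,:2].astype(np.float32)))
for z in range(102,140,8):
  b=n[(n[:,2]>z)&(n[:,2]<z+8)];print(z,len(b),b.mean(0) if len(b) else '')
goaln([627,-317.2,158],np.radians(104.6))"
```

```text
rim 180 [ 632.35  -315.291   94.446] [ 615.26  -334.098   93.023] [ 642.212 -300.862   98.616] ((625.6845092773438, -317.6766357421875), (30.01241683959961, 30.20384979248047), 168.6798095703125)
top [ 626.419 -317.447  169.744] ((626.0220336914062, -317.4369812011719), 11.851000785827637)
102 19 [ 632.663 -314.941  106.134]
110 18 [ 632.759 -315.432  113.937]
118 12 [ 633.699 -315.957  120.963]
126 0 
134 0 
from [ 625.378 -315.27   298.573] shift cm [ 0.098  0.231 14.057]
  rot [-0.    -0.001  0.003] q7 -> -0.48
```

```bash
python3 -m inch '[[[0.1,0.23,4,0,0,0,1],[0.1,0.23,8,0,0,0,1],[0.1,0.23,12,0,0,0,1],[0.1,0.23,14,0,0,0,1],[0.1,0.23,14,0,0,0,0.6],[0.1,0.23,14,0,0,0,0.2],[0.1,0.23,14,0,0,0,0.1],[0.1,0.23,14,0,0,0,0.1],[0.1,0.23,14,0,0,0,0.1],[0.1,0.23,14,0,0,0,0.1],[0.1,0.23,14,0,0,0,0.1],[0.1,0.23,14,0,0,0,0.1],[0.1,0.23,14,0,0,0,0.1],[0.1,0.23,14,0,0,0,0.1],[0.1,0.23,14,0,0,0,0.1],[0.1,0.23,14,0,0,0,0.1]]]' 25
```

```text
clock: 36.43
tool_pos: [627.0, -317.2, 158.4]
ee_rot: [0.992, 0.128, 0.0, -0.0]
contact_force: [-0.4, 0.5, -0.1]
gripper_width: 23.2
grasp_force: 25.0
```

```bash
python3 -m inch '[[[0,0,-2,0,0,0,0.1],[0,0,-5,0,0,0,0.1],[0,0,-8,0,0,0,0.1],[0,0,-11,0,0,0,0.1],[0,0,-13.5,0,0,0,0.1],[0,0,-13.5,0,0,0,0.1],[0,0,-13.5,0,0,0,0.1]]]'
python3 -c "
from fit import *
from bay import *
T=readout.get_state()['tool_pos']
for nm in ['scene','top']:
  W=cloud(capture(nm));P=W.reshape(-1,3);P=P[~np.isnan(P).any(1)]
  b=P[(np.hypot(P[:,0]-T[0],P[:,1]-T[1])<40)&(P[:,2]>115)&(P[:,2]<T[2]-25)]
  if len(b)>20:
    for z in range(120,270,25):
      q=b[(b[:,2]>z)&(b[:,2]<z+25)]
      if len(q)>3: print(nm,z,len(q),np.median(q,0))
goaln(at(80,0,292),np.radians(104.6-71))
goaln(at(80,0,292),np.radians(104.6))"
```

```text
clock: 37.02
tool_pos: [627.1, -317.9, 294.8]
ee_rot: [0.992, 0.128, 0.001, 0.001]
contact_force: [0.0, 0.0, -0.7]
gripper_width: 23.0
grasp_force: 25.0
scene 145 53 [ 630.966 -325.662  159.353]
scene 170 68 [ 632.308 -324.708  181.993]
scene 195 65 [ 632.072 -325.061  207.437]
scene 220 47 [ 633.417 -323.59   228.847]
scene 245 22 [ 634.657 -319.297  255.534]
from [ 626.772 -316.996  292.397] shift cm [  5.616 -37.503   0.079]
  rot [-0.001 -0.001 -1.9  ] q7 -> 0.86
  rot [-0.001  0.001  1.242] q7 -> -2.29
from [ 626.772 -316.996  292.397] shift cm [  5.616 -37.503   0.079]
  rot [-0.001 -0.002 -3.139] q7 -> 2.09
  rot [-0.001  0.     0.002] q7 -> -1.05
```

```bash
python3 -m inch '[[[5.8,-37.5,0,0,0,0,0.1],[5.8,-37.5,0,0,0,0,0.1],[5.8,-37.5,0,0,0,0,0.1],[5.8,-37.5,0,0,0,0,0.1],[5.8,-37.5,0,0,0,0,0.1],[5.8,-37.5,0,0,0,0,0.1],[5.8,-37.5,0,0,0,0,0.1],[5.8,-37.5,0,0,0,0,0.1],[5.8,-37.5,0,0,0,0,0.1],[5.8,-37.5,0,0,0,0,0.1],[5.8,-37.5,0,0,0,0,0.1],[5.8,-37.5,0,0,0,0,0.1],[5.8,-37.5,0,0,0,0,0.1],[5.8,-37.5,0,0,0,0,0.1],[5.8,-37.5,0,0,0,0,0.1]]]'
cat > lamp.py <<'E'
from fit import *
from bay import *
T=readout.get_state()['tool_pos']
for nm in ['scene','top']:
  c=capture(nm);o=-np.array(c["R"]).T@c["t"]
  b0=np.array({'scene':[1.4,-2.7],'top':[-1.5,1.]}[nm])
  W=cloud(c);P=W.reshape(-1,3);P=P[~np.isnan(P).any(1)]
  u=o[:2]-T[:2];u/=np.linalg.norm(u)
  b=P[(np.hypot(P[:,0]-T[0],P[:,1]-T[1])<30)&(P[:,2]>T[2]-150)&(P[:,2]<T[2]-25)]
  for z in np.arange(T[2]-150,T[2]-30,30):
      q=b[(b[:,2]>z)&(b[:,2]<z+30)]
      if len(q)>6: print(nm,len(q),np.median(q[:,2]),'centre-TCP',np.median(q[:,:2],0)-u*7.7-b0-T[:2])
print(at(80,0),at(-80,0))
E
python3 lamp.py
python3 -c "
from bay import *
goaln(at(80,0,230),np.radians(104.6))"
```

```text
clock: 38.37
tool_pos: [587.6, 58.5, 293.4]
ee_rot: [0.992, 0.127, 0.0, -0.0]
contact_force: [0.6, 0.0, -0.4]
gripper_width: 23.2
grasp_force: 25.0
scene 57 160.5390875414681 centre-TCP [-2.391  2.129]
scene 63 189.09864529562958 centre-TCP [-2.421  2.198]
scene 62 219.08718808320782 centre-TCP [-1.728  2.233]
scene 65 245.55450240655944 centre-TCP [-2.779  1.766]
[np.float64(585.6983491057296), np.float64(59.98226292746364), 64] [np.float64(573.9016508942703), np.float64(-99.58226292746363), 64]
from [587.686  59.016 293.488] shift cm [-0.17  -0.143  6.349]
  rot [ 0.001 -0.    -3.141] q7 -> 2.03
  rot [-0.    -0.     0.001] q7 -> -1.11
```

```bash
python3 -m inch '[[[-0.05,-0.12,3,0,0,0,0.1],[-0.05,-0.12,6,0,0,0,0.1],[-0.05,-0.12,7.2,0,0,0,0.1],[-0.05,-0.12,7.6,0,0,0,0.1],[-0.05,-0.12,8.0,0,0,0,0.1],[-0.05,-0.12,8.2,0,0,0,0.1],[-0.05,-0.12,8.2,0,0,0,0.1]]]'
```

```text
clock: 39.05
tool_pos: [587.4, 61.0, 212.4]
ee_rot: [0.992, 0.128, 0.001, -0.0]
contact_force: [-0.3, 0.1, -0.3]
gripper_width: 23.0
grasp_force: 25.0
```

```bash
python3 -m inch '[[[0,0,0.5,0,0,0,0.1],[0,0,1,0,0,0,0.1],[0,0,1.5,0,0,0,0.1],[0,0,2,0,0,0,0.1],[0,0,2,0,0,0,0.1]]]'
```

```text
clock: 39.47
tool_pos: [586.3, 61.3, 190.4]
ee_rot: [0.992, 0.128, -0.0, -0.0]
contact_force: [-0.2, -0.2, -0.7]
gripper_width: 23.2
grasp_force: 25.0
```

```bash
python3 -m inch '[[[0,0,0.4,0,0,0,0.1],[0,0,0.8,0,0,0,0.1],[0,0,1.1,0,0,0,0.1],[0,0,1.3,0,0,0,0.1],[0,0,1.5,0,0,0,0.1],[0,0,1.5,0,0,0,0.1]]]'
```

```text
clock: 39.97
tool_pos: [586.7, 61.2, 176.1]
ee_rot: [0.992, 0.128, -0.0, -0.0]
contact_force: [-0.1, -0.2, -0.9]
gripper_width: 23.2
grasp_force: 25.0
```

```bash
python3 -m inch '[[[0,0,0.1,0,0,0,0.1],[0,0,0.2,0,0,0,0.1],[0,0,0.2,0,0,0,0.25],[0,0,0.2,0,0,0,0.5],[0,0,0.2,0,0,0,0.5],[0,0,0.2,0,0,0,0.5],[0,0,0.2,0,0,0,0.5],[0,0,-2,0,0,0,0.5],[0,0,-5,0,0,0,0.5],[0,0,-9,0,0,0,1],[0,0,-13,0,0,0,1],[0,0,-13,0,0,0,1]]]'
python3 -c "
from h import *
c=capture('scene');W=cloud(c);P=W.reshape(-1,3);q=P[(np.hypot(P[:,0]-586,P[:,1]-60)<25)&(P[:,2]>150)&(P[:,2]<215)];print('lamp top',np.percentile(q[:,2],[50,95]) if len(q) else 0)
goaln([507,-346,292],np.radians(104.6))"
```

```text
clock: 40.97
tool_pos: [589.4, 59.9, 313.7]
ee_rot: [0.992, 0.128, 0.005, -0.0]
contact_force: [0.2, -1.1, -0.5]
gripper_width: 55.8
grasp_force: 0.0
lamp top [178.279 188.696]
from [588.541  60.489 310.392] shift cm [-18.227  37.243   1.722]
  rot [-0.    -0.006  0.002] q7 -> -0.44
  rot [ 0.023  5.958 -1.974] q7 -> 1.53
```

```bash
python3 -m inch '[[[-18.2,37.2,1.5,0,0,0,1],[-18.2,37.2,1.5,0,0,0,1],[-18.2,37.2,1.5,0,0,0,1],[-18.2,37.2,1.5,0,0,0,1],[-18.2,37.2,1.5,0,0,0,1],[-18.2,37.2,1.5,0,0,0,1],[-18.2,37.2,1.5,0,0,0,1],[-18.2,37.2,1.5,0,0,0,1],[-18.2,37.2,1.5,0,0,0,1],[-18.2,37.2,1.5,0,0,0,1],[-18.2,37.2,1.5,0,0,0,1],[-18.2,37.2,1.5,0,0,0,1],[-18.2,37.2,1.5,0,0,0,1],[-18.2,37.2,1.5,0,0,0,1],[-18.2,37.2,1.5,0,0,0,1],[-18.2,37.2,1.5,0,0,0,1]]]'
python3 -c "
from fit import *
c=capture('wrist');save(c,'w7');W=cloud(c);P=W.reshape(-1,3);P=P[~np.isnan(P).any(1)]
for r in spot_in(c,'lamp1_mid')[:3]: print(r['p'],np.round(r['point']),pix(c,r['point']).round())
n=P[np.hypot(P[:,0]-507,P[:,1]+347)<32]
r=n[(n[:,2]>93)&(n[:,2]<99)];print('rim',len(r),cv2.fitEllipse(r[:,:2].astype(np.float32)))
t=n[(n[:,2]>165)&(n[:,2]<178)];C,R=cv2.minEnclosingCircle(t[:,:2].astype(np.float32));print('top',t.mean(0),C,R)
goaln([t[:,0].mean()+.4,t[:,1].mean(),158],np.radians(104.6))"
```

```text
clock: 42.35
tool_pos: [506.5, -343.2, 291.3]
ee_rot: [0.992, 0.13, 0.0, -0.0]
contact_force: [-0.1, 0.1, 1.0]
gripper_width: 87.1
grasp_force: 0.0
rim 178 ((505.0590515136719, -348.134765625), (30.20749282836914, 31.048654556274414), 116.92152404785156)
top [ 506.331 -347.852  169.654] (505.93994140625, -347.9928894042969) 11.816340446472168
from [ 506.133 -343.737  291.408] shift cm [-0.055  0.417 13.341]
  rot [-0.    -0.001  0.004] q7 -> -0.45
```

View pics/w7.png

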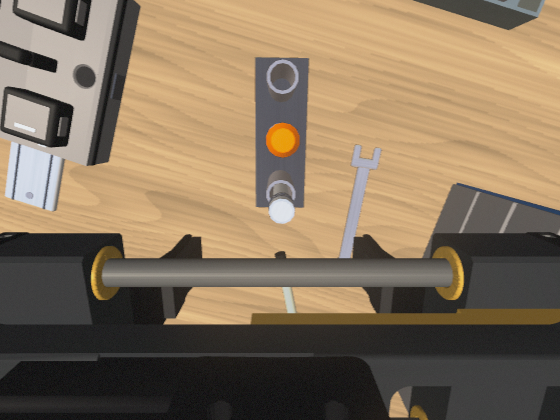

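Wrist view: the second lamp is at (281,210) and nearly upright. The orange screwdriver at (283,139) stays where it is. Grip the lamp.

```bash
python3 -m inch '[[[-0.05,0.42,4,0,0,0,1],[-0.05,0.42,8,0,0,0,1],[-0.05,0.42,12,0,0,0,1],[-0.05,0.42,13.3,0,0,0,1],[-0.05,0.42,13.3,0,0,0,0.6],[-0.05,0.42,13.3,0,0,0,0.2],[-0.05,0.42,13.3,0,0,0,0.1],[-0.05,0.42,13.3,0,0,0,0.1],[-0.05,0.42,13.3,0,0,0,0.1],[-0.05,0.42,13.3,0,0,0,0.1],[-0.05,0.42,13.3,0,0,0,0.1],[-0.05,0.42,13.3,0,0,0,0.1],[-0.05,0.42,13.3,0,0,0,0.1],[-0.05,0.42,13.3,0,0,0,0.1],[-0.05,0.42,13.3,0,0,0,0.1],[-0.05,0.42,13.3,0,0,0,0.1]]]' 25
```

```text
clock: 43.78
tool_pos: [506.0, -349.1, 158.4]
ee_rot: [0.992, 0.128, 0.0, -0.0]
contact_force: [-1.0, 0.6, 0.3]
gripper_width: 23.2
grasp_force: 25.0
```

```bash
python3 -m inch '[[[0,0,-2,0,0,0,0.1],[0,0,-5,0,0,0,0.1],[0,0,-8,0,0,0,0.1],[0,0,-11,0,0,0,0.1],[0,0,-13.5,0,0,0,0.1],[0,0,-13.5,0,0,0,0.1],[0,0,-13.5,0,0,0,0.1],[0,0,-13.5,0,0,0,0.1]]]'
python3 lamp.py
python3 -c "
from bay import *
goaln(at(-80,0,292),np.radians(104.6))"
```

```text
clock: 44.45
tool_pos: [505.9, -348.8, 292.5]
ee_rot: [0.992, 0.128, -0.0, -0.0]
contact_force: [0.5, -0.5, -1.7]
gripper_width: 23.1
grasp_force: 25.0
scene 69 159.24065458986266 centre-TCP [-1.095  2.512]
scene 75 187.60904611970722 centre-TCP [-1.21   2.651]
scene 82 219.05833282396824 centre-TCP [-0.94   2.508]
scene 69 246.49644485610307 centre-TCP [-0.345  3.093]
[np.float64(585.6983491057296), np.float64(59.98226292746364), 64] [np.float64(573.9016508942703), np.float64(-99.58226292746363), 64]
from [ 505.68  -348.549  292.007] shift cm [ 12.931 -22.342   0.022]
  rot [-0.002 -0.002 -3.139] q7 -> 2.26
  rot [-0.002  0.001  0.002] q7 -> -0.88
```

```bash
python3 -m inch '[[[12.9,-22.3,0,0,0,0,0.1],[12.9,-22.3,0,0,0,0,0.1],[12.9,-22.3,0,0,0,0,0.1],[12.9,-22.3,0,0,0,0,0.1],[12.9,-22.3,0,0,0,0,0.1],[12.9,-22.3,0,0,0,0,0.1],[12.9,-22.3,0,0,0,0,0.1],[12.9,-22.3,0,0,0,0,0.1],[12.9,-22.3,0,0,0,0,0.1],[12.9,-22.3,0,0,0,0,0.1],[12.9,-22.3,0,0,0,0,0.1],[12.9,-22.3,0,0,0,0,0.1],[12.9,-22.3,0,0,0,0,0.1]]]'
python3 -c "
from bay import *
goaln(at(-80,0,212),np.radians(104.6))"
```

```text
clock: 45.63
tool_pos: [573.8, -101.7, 293.5]
ee_rot: [0.992, 0.127, 0.0, -0.0]
contact_force: [0.2, -0.4, -0.8]
gripper_width: 23.2
grasp_force: 25.0
from [ 573.773 -101.712  293.495] shift cm [ 0.062 -0.201  8.15 ]
  rot [ 0.001 -0.    -3.141] q7 -> 2.23
  rot [-0. -0.  0.] q7 -> -0.91
```

```bash
python3 -m inch '[[[0.05,-0.13,3,0,0,0,0.1],[0.05,-0.13,6,0,0,0,0.1],[0.05,-0.13,7.2,0,0,0,0.1],[0.05,-0.13,7.6,0,0,0,0.1],[0.05,-0.13,8.0,0,0,0,0.1],[0.05,-0.13,8.2,0,0,0,0.1],[0.05,-0.13,8.2,0,0,0,0.1]]]'
```

```text
clock: 46.22
tool_pos: [574.7, -99.5, 212.3]
ee_rot: [0.992, 0.128, 0.001, 0.0]
contact_force: [-0.7, 0.4, -0.3]
gripper_width: 23.4
grasp_force: 25.0
```

```bash
python3 -m inch '[[[0,0,0.5,0,0,0,0.1],[0,0,1,0,0,0,0.1],[0,0,1.5,0,0,0,0.1],[0,0,2,0,0,0,0.1],[0,0,2,0,0,0,0.1]]]'
```

```text
clock: 46.63
tool_pos: [573.8, -99.0, 190.3]
ee_rot: [0.992, 0.128, -0.001, -0.0]
contact_force: [-0.1, 0.3, -0.8]
gripper_width: 23.6
grasp_force: 25.0
```

```bash
python3 -m inch '[[[0,0,0.4,0,0,0,0.1],[0,0,0.8,0,0,0,0.1],[0,0,1.1,0,0,0,0.1],[0,0,1.3,0,0,0,0.1],[0,0,1.5,0,0,0,0.1],[0,0,1.7,0,0,0,0.1],[0,0,1.7,0,0,0,0.1]]]'
```

```text
clock: 47.22
tool_pos: [574.2, -99.2, 174.2]
ee_rot: [0.992, 0.128, 0.0, -0.0]
contact_force: [0.8, -0.0, -0.7]
gripper_width: 22.9
grasp_force: 25.0
```

Release, withdraw and check the end state from both cameras.

```bash
python3 -m inch '[[[0,0,0,0,0,0,0.25],[0,0,0,0,0,0,0.5],[0,0,0,0,0,0,0.5],[0,0,0,0,0,0,0.5],[0,0,0,0,0,0,0.5],[0,0,-2,0,0,0,0.5],[0,0,-5,0,0,0,0.5],[0,0,-9,0,0,0,0.6],[0,0,-13,0,0,0,0.6],[0,0,-15,0,0,0,0.6],[-5,15,-15,0,0,0,0.6],[-8,25,-15,0,0,0,0.6],[-8,25,-15,0,0,0,0.6],[-8,25,-15,0,0,0,0.6],[-8,25,-15,0,0,0,0.6],[-8,25,-15,0,0,0,0.6],[-8,25,-15,0,0,0,0.6],[-8,25,-15,0,0,0,0.6],[-8,25,-15,0,0,0,0.6],[-8,25,-15,0,0,0,0.6]]]'
python3 -c "
from fit import *
from bay import *
a=capture('scene');b=capture('top');save(a,'end_s',(140,80,480,335),2.3);save(b,'end_t',k=1.4)
for c in (a,b):
  W=cloud(c);P=W.reshape(-1,3);P=P[~np.isnan(P).any(1)]
  for k,v in BAY.items():
    p=at(*v);q=P[(np.hypot(P[:,0]-p[0],P[:,1]-p[1])<18)&(P[:,2]>60)&(P[:,2]<130)];print(k,np.median(q[:,2]),end=' ')
  for v in (80,-80):
    p=at(v,0);q=P[(np.hypot(P[:,0]-p[0],P[:,1]-p[1])<22)&(P[:,2]>150)&(P[:,2]<230)];print('lamp',np.percentile(q[:,2],[50,95]) if len(q) else 0,end=' ')
  print()
"
```

```text
clock: 48.88
tool_pos: [561.0, -360.4, 324.3]
ee_rot: [0.992, 0.129, 0.0, -0.0]
contact_force: [-0.8, 1.0, -0.5]
gripper_width: 52.1
grasp_force: 0.0
1 93.83774613772545 2 94.22696227411868 3 94.31825207749647 4 94.2624944871431 lamp [177.89  188.197] lamp [179.641 188.613] 
1 94.83191794848807 2 93.74297692304685 3 94.69993736271744 4 94.52790189996882 lamp [185.422 192.175] lamp [185.629 192.136]
```

View pics/end_s.png

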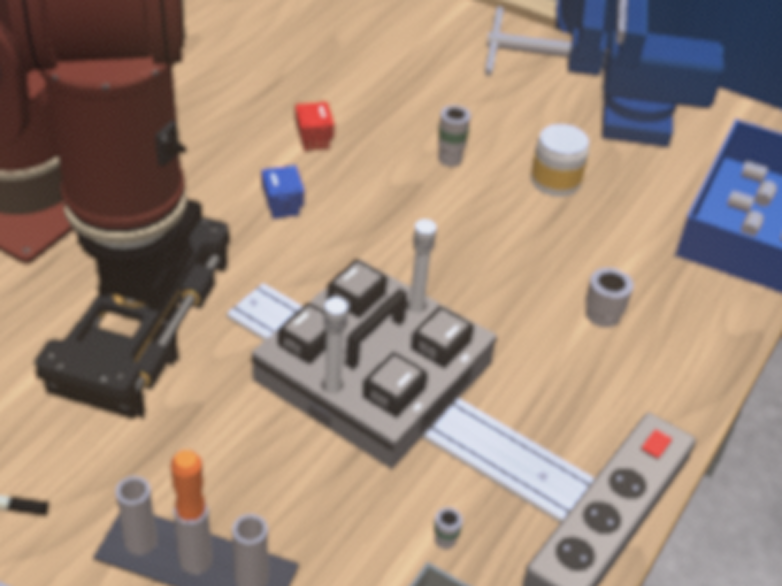

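View pics/end_t.png

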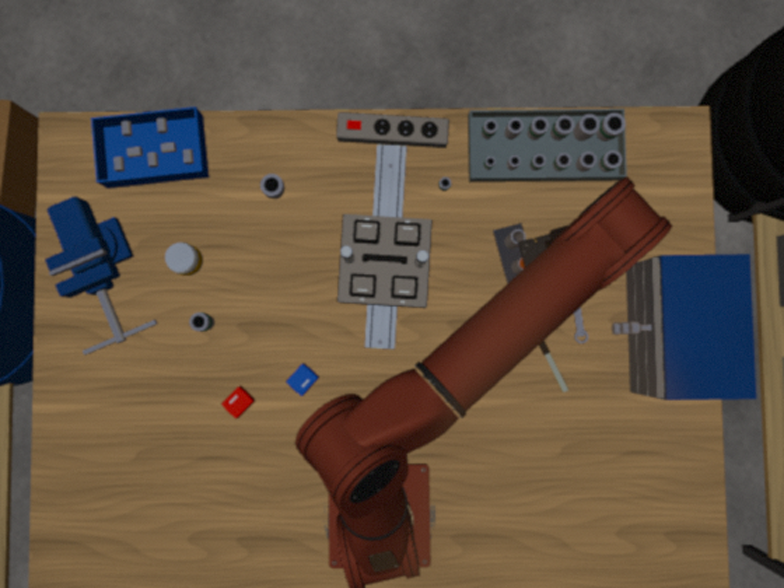

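Both pictures show the dock square astride the duct. All four packs are flush (tops at 94 mm), both lamps stand in the wells, the other tools are untouched, and the arm is clear of everything.

```bash
python3 -c "
from h import *
print(workorder.sign_off())"
```

```text
the job is handed in; nothing more can be done
None
```

The job is handed in after about 49 s of robot time: the dock stands level astride the duct with four packs fully home and both lamps tail down in the wells; sign-off returned no verdict.

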